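# Loosen the board clamp's knurled wheel two turns and swing its arm off the board

## Task

Free the circuit board from its bench clamp: with a fingertip against the knurled rim, roll the clamp wheel two full turns counter-clockwise (seen from above) and no further, and only then push the clamp arm by its upright peg, away from the robot, until it meets its stop clear of the board. Leave the board lying in its nest and the spool, jar and screwdriver where they are; nothing is to be gripped or lifted.

Things in the scene. Friction and masses are not known exactly. Their poses are not given: they have to be found in the camera images.
- clamp: Fixed bench clamp: dark steel base plate 130 (x) x 215 (y) x 14 mm. Origin on the table under the vertical axis shared by wheel and arm; plate from y = -55 to +160 mm. +y points from the wheel to the board, +x roughly away from the robot. Between plate and arm only a 32 mm thick post. The board's nest (black block with aluminium lugs up to 38 mm above the table) is centred 100 mm from the axis along +y.
- wheel_centre (a point): Centre of the clamp wheel, on its axis, 70 mm above the table. Horizontal aluminium disc, 71 mm in diameter over the knurls (28 upright ridges 2 mm proud); its rim runs from 58 to 82 mm above the table, free all round; the arm's top passes 6 mm below it. A 14 mm stud stands at the centre up to 90 mm. A dark radial groove on the top face shows how far it has turned.
- wheel (a joint): Angle of the wheel, rad: starts at 0 (tight, hard stop; the dark groove then points along the clamp's +y, to the board), grows counter-clockwise seen from above; 6.28 is one full turn, 12.57 two, hard stop at 18.8. Dry friction 0.06 N m (about 1.7 N along the rim); it stays where it is left and does not rise.
- swing_arm (a joint): Angle of the flat steel arm about the same axis, rad: at 0 it lies along the clamp's +y, over the board (starts at 0 to 0.1); grows as it swings clockwise seen from above, towards the clamp's +x; stop at 1.3, clear of the board. Dry friction 0.12 N m (about 1.1 N at the peg); stays where it is left. Bar 18 mm wide, 118 mm long, 40 to 52 mm above the table, under the wheel.
- peg (a point): Middle of the upright steel peg on the arm's outer end, where it is pushed: 16 mm in diameter, from 52 to 88 mm above the table, 110 mm from the axis; this point lies on its centre line 72 mm above the table and moves with the arm.
- board: Loose green circuit board 100 (x) x 80 (y) x 4 mm, 80 g, lying in the clamp's nest under the arm; origin at the centre of its underside, 30 mm above the table; small chips stand up to 5 mm above it. A low rubber pad under the arm just reaches it.
- spool: Loose grey spool of solder wire standing on the table beyond the board: 54 mm in diameter, 40 mm high, 300 g; origin at the centre of its underside. Leave alone.
- flux_jar: Loose amber jar with a black cap standing on the robot's side of the board: 48 mm in diameter, 50 mm high, 120 g; origin at the centre of its underside. Leave alone.
- screwdriver: Loose black-handled screwdriver, 180 mm long and under 30 mm thick, lying on the table on the wheel's side of the clamp, away from the board. Origin underneath it, long axis x. Leave alone.

How it is judged (in metres and radians):
On the way, in this order (a step that is already met when the one before it is completed fails the run):
1. the wheel has been rolled two turns loose (11.5 to 13.6 rad) while the arm still lies over the board (value of joint wheel between 11.5 and 13.6 rad and value of joint swing_arm below 0.3 rad), for 0.2 s.
2. the arm has been pushed to its stop, the wheel still two turns loose (value of joint wheel between 11.5 and 13.6 rad and value of joint swing_arm above 1.18 rad), for 0.2 s.
At the end, for the whole second after the job is handed in: The wheel rests two full turns loose (11.5 to 13.6 rad, that is within a sixth of a turn), the arm rests at its stop (over 1.18 of 1.3 rad), the board still lies flat in its nest (within 8 mm) and the spool, jar and screwdriver are within 20 mm of where they stood (all of step 2 and velocity of joint wheel between -0.1 and 0.1 rad/s and velocity of joint swing_arm between -0.1 and 0.1 rad/s and distance of board from where it was at the start of the episode below 0.008 m and angle between board's own z axis and vertical below 0.1 rad and linear speed of board below 0.02 m/s and distance of each of spool, flux_jar, screwdriver from where it was at the start of the episode below 0.02 m); the robot touches nothing.
It fails at once if the arm is swung before the wheel is two turns loose (value of joint wheel below 11.5 rad and value of joint swing_arm above 0.3 rad).
It fails at once if the board is lifted or shoved out of its nest (distance of board from where it was at the start of the episode above 0.01 m or angle between board's own z axis and vertical above 0.15 rad).
It fails at once if the solder-wire spool is moved or lifted (distance of spool from where it was at the start of the episode above 0.02 m).
It fails at once if the flux jar is moved or lifted (distance of flux_jar from where it was at the start of the episode above 0.02 m).
It fails at once if the screwdriver is moved or lifted (distance of screwdriver from where it was at the start of the episode above 0.02 m).
It also fails if it takes over 70 s, if anything falls off the work surface, if the arm or the gripper's body presses on something with over 40 N, if the wrist force passes 120 N, or if a joint passes its speed limit or range.

## Robot

A 7-joint arm with a two-finger parallel gripper is mounted at the origin on the work surface. World frame = base frame: x ahead of the robot, y to its left, z up, the work surface at z = 0. Lengths are in mm, angles in rad, forces in N, time in s.
With the tool pointing down it reaches from about 400 to 875 mm from the base axis. Payload 4.4 kg.
Tool frame: the origin (TCP) lies between the finger pads; the fingertips stand ctrl.tcp_to_tips ahead of it and the grasp point (between the pads) lies 8 mm behind it (ctrl.tcp_to_tips is the distance from the TCP to the fingertips, in mm); z points along the fingers, y is the direction in which the jaws open and shut (so a half turn about z gives the same grasp; the last joint's range is limited). The gripper opens to 85 mm and grips with 20 to 120 N. Pads are 22 mm wide; open, the fingers measure 114 mm over their backs; the gripper's body (76 mm by 85 mm) begins 54 mm behind the grasp point. The pads swing forward as they close: fully open they stand 13 mm farther back than shut.
Start: joints at [-1.347, 0.628, 0.038, 1.517, -0.027, 0.996, -0.02], TCP at [185.719, 622.918, 204.113] pointing down, gripper open.
Joint ranges: [-3.06, 3.06], [-0.37, 2.12], [-1.25, 1.32], [0.18, 2.47], [-1.1, 4.24], [0.23, 1.98], [-2.94, 2.94]. Speed limits (rad/s): [2.57, 2.57, 3.14, 3.14, 3.14, 3.14, 3.14].

## Interface

Orientations are given as [roll, pitch, yaw] about the fixed x, y, z axes, in that order (R = Rz(yaw) Ry(pitch) Rx(roll)).
In Python, from cell import ctrl gives the robot as it stands.
- The arm moves only by the tool send_rows, never from a script. Its argument "rows" is a list of rows, each an object of numbers: "x", "y", "z": the shift along the world's x, y, z in cm; "roll": the turn about the world's z in degrees; "claw": the closure, from 0 (fully open) to 1 (shut). A call has 1 to 5 rows; each row is the pose to reach, as a shift and turn from the pose commanded when the call began; what a row does not reach only later rows make up. A row lasts 1/12 s, in which the tool goes at most 41.7 mm and 7.16 degrees, less where a joint would pass 70% of its speed; a pose out of reach is approached as far as the arm can. A call with a gripper value outside its range is refused whole. The fingers move at their own pace and stop on an object; the grip force is fixed at half the most. Time passes only in rows, so rows that repeat a pose let the fingers close. It gives the time, the measured TCP pose, the force and the opening at its end, in the units of the state.
- ctrl.read_state(): the state, without advancing time (a new reading comes with each control period).
- ctrl.get_image(name): name is "scene" or "top" or "wrist"; returns (picture, depth): 420x560x3 uint8, blue, green, red; 420x560 float32, mm along the optical axis (not along the pixel's ray), 0 where there is no reading.
- ctrl.get_calibration(name): a dict with "intrinsics" (3x3 intrinsics, pixels), "T" (4x4, takes a point from camera to world coordinates). Camera axes: x right, y down, z forward; pixel columns grow to the right and rows downward; lengths in mm; the calibration is good to about 2 mm. A picture is of the moment at which its call begins: read the wrist's pose just before it. get_calibration takes no time and is no camera call; for the wrist camera it gives the pose at the moment of the call.
- ctrl.finish_job(): hands the job in, once; it reports no verdict.
Trained networks look in the newest picture that a camera, given by its name, has taken for a name from the list of things; names that differ only in an ending like _2 or _b are one class to them, and where a whole thing is asked for, a point or a joint stands for the part that bears it (a point fixed in the world has none). Each returns a list of dicts, best first, with "confidence" (0 to 1); they miss things now and then, are a little off and sometimes report something else, mostly with a low value. They report only what shows in the picture. A call takes as long as a camera call.
- ctrl.recognise(camera, query): "uv" ([column, row] in pixels, amid what is visible of it).
- ctrl.regions_of(camera, query): "region" (420x560 bool, what is visible of it) and "uv" ([column, row] in pixels, amid what is visible of it).
- ctrl.place_of(camera, query): "uv" ([column, row] in pixels: a listed point, or the origin of a listed thing).
The state is a dict: "clock": time; "qpos": joint angles; "qd": joint speeds; "tau": joint torques, N m; "eef_pos": TCP position; "tool_rot": TCP orientation; "force": force on the tool from outside, world axes, zero at the start; "torque": the same for the moment, N m; "width": finger opening in mm.
Only numpy, scipy, OpenCV 4.12 (cv2) and the standard library are available. Lean on these libraries where they do the work, as an engineer would, in place of code of your own. Each camera call takes 0.05 s, during which the arm holds its last target. There are 200 camera calls.

## Working session

There is one attempt and no reset: what is moved stays moved. The work goes in short steps, Python scripts to look and compute and a tool call to move; the robot and the scene stay as the last step left them, time stands still between calls to the robot, and variables do not carry over. Pictures are saved under pics/ and viewed, on a budget of 10 in all, crops included, one or two more only if the job needs it, and the job is handed in when it is done.

Besides the shell and the picture viewer there is one more tool, called after "Request:" by a JSON object that holds its "name" and its "arguments", one argument or row to a line. send_rows: Moves the arm, as the interface text tells. Its arguments: {"type":"object","properties":{"rows":{"type":"array"}},"required":["rows"]}

```bash
mkdir -p pics; cat > h.py <<'E'
import numpy as np, cv2
from cell import ctrl
def ray(cal,uv):
    K=np.array(cal["intrinsics"]);T=np.array(cal["T"])
    d=T[:3,:3]@np.linalg.inv(K)@np.array([uv[0],uv[1],1.]);return T[:3,3],d
def atz(cal,uv,z):
    o,d=ray(cal,uv);return o+d*(z-o[2])/d[2]
def proj(cal,p):
    K=np.array(cal["intrinsics"]);T=np.linalg.inv(np.array(cal["T"]))
    c=K@(T[:3,:3]@np.array(p)+T[:3,3]);return c[:2]/c[2]
E
python3 - <<'E'
from h import *
s=ctrl.read_state();print({k:np.round(v,3) for k,v in s.items()},ctrl.tcp_to_tips)
H={"clamp":0,"wheel_centre":82,"peg":72,"board":30,"spool":0,"flux_jar":0,"screwdriver":0}
for c in["top","scene"]:
    im,d=ctrl.get_image(c);cv2.imwrite(f"pics/{c}0.png",im);cal=ctrl.get_calibration(c)
    print(c,np.round(cal["T"],2).tolist())
    for n,z in H.items():
        if n=="wheel_centre":z=70
        for r in ctrl.place_of(c,n)[:2]: print(n,np.round(r["uv"],1),round(r["confidence"],2),np.round(atz(cal,r["uv"],z),1))
E
```

```text
{'clock': np.float64(0.0), 'qpos': array([-1.347,  0.629,  0.038,  1.518, -0.027,  0.996, -0.02 ]), 'qd': array([ 0.   ,  0.   ,  0.   ,  0.   , -0.002, -0.   , -0.001]), 'tau': array([-1.0000e-03, -5.6339e+01,  1.2260e+00, -1.9345e+01,  1.1000e-02,
        1.1000e-02,  0.0000e+00]), 'eef_pos': array([185.536, 622.253, 203.164]), 'tool_rot': array([-3.14 ,  0.   ,  2.852]), 'force': array([-0.548, -0.226,  0.313]), 'torque': array([ 0.026, -0.008, -0.028]), 'width': np.float64(85.319)} 11.0
top [[-0.02, -0.98, 0.18, 366.47], [-1.0, 0.02, 0.03, -19.84], [-0.03, -0.18, -0.98, 945.17], [0.0, 0.0, 0.0, 1.0]]
clamp [313.7 211.4] 0.75 [538.4 -73.1   0. ]
wheel_centre [316.1 206.4] 0.7 [535.4 -74.1  70. ]
peg [261.6 196.7] 0.61 [557.  32.  72.]
board [265.5 203.6] 0.87 [551.5  26.6  30. ]
spool [263.6 152. ] 0.59 [671.5  30.7   0. ]
flux_jar [240.1 260.1] 0.83 [439.4  82.6   0. ]
flux_jar [314.8 205.7] 0.15 [550.5 -75.8   0. ]
screwdriver [388.8 227. ] 0.86 [ 501.7 -227.7    0. ]
scene [[-0.73, 0.4, -0.55, 1074.41], [0.68, 0.43, -0.59, 569.14], [0.0, -0.81, -0.59, 640.14], [0.0, 0.0, 0.0, 1.0]]
clamp [253.7 219.1] 0.75 [533.5 -61.7   0. ]
wheel_centre [248.7 188.7] 0.98 [535.3 -72.5  70. ]
peg [276.4 217.5] 0.7 [561.1  33.6  72. ]
board [277.9 226.7] 0.81 [540.8  16.8  30. ]
board [249.1 191.6] 0.25 [ 503.9 -108.9   30. ]
spool [233.5 274.8] 0.87 [667.   35.4   0. ]
flux_jar [337.2 233.9] 0.96 [445.1  84.9   0. ]
screwdriver [216.4 184.4] 0.6 [ 510.6 -213.     0. ]
```

View pics/top0.png

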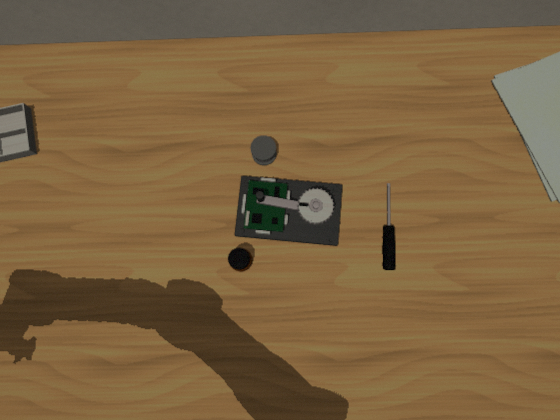

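View pics/scene0.png

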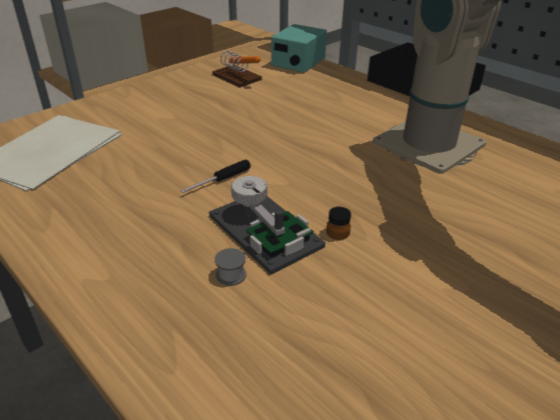

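The top view shows the wheel at about (316,205) with its groove pointing left toward the board, and the peg at (261,197). The jar is at (240,259), the spool at (264,150) and the screwdriver at (389,235). The scene view agrees. All the loose things stay below 50 mm, so I can work with the fingertips at about 62 mm. First I move toward the wheel with the gripper shut, turning the tool on the way.

Request:
{"name": "send_rows", "arguments": {
  "rows": [
    {"x":4.6,"y":-10.7,"z":0,"roll":-33.5,"claw":1},
    {"x":4.6,"y":-10.7,"z":0,"roll":-33.5,"claw":1},
    {"x":4.6,"y":-10.7,"z":0,"roll":-33.5,"claw":1},
    {"x":4.6,"y":-10.7,"z":0,"roll":-33.5,"claw":1},
    {"x":4.6,"y":-10.7,"z":0,"roll":-33.5,"claw":1}
  ]
}}

```text
clock: 1.22
eef_pos: [233.5, 513.7, 204.7]
tool_rot: [3.141, 0.001, 2.257]
force: [-1.6, 1.2, 0.1]
width: 25.6
```

```bash
python3 -c "
from h import *
s=ctrl.read_state();print({k:np.round(v,3) for k,v in s.items()})"
```

```text
{'clock': np.float64(1.217), 'qpos': array([-1.329,  0.511,  0.204,  1.765, -0.128,  0.879, -0.383]), 'qd': array([-0.208,  0.038,  0.238, -0.04 , -0.186,  0.006, -0.792]), 'tau': array([  2.845, -48.701,   3.634, -16.4  ,   0.41 ,   0.187,   0.61 ]), 'eef_pos': array([233.531, 513.655, 204.705]), 'tool_rot': array([3.141e+00, 1.000e-03, 2.257e+00]), 'force': array([-1.553,  1.21 ,  0.102]), 'torque': array([ 0.087, -0.008, -0.061]), 'width': np.float64(25.648)}
```

Request:
{"name": "send_rows", "arguments": {
  "rows": [
    {"x":4.6,"y":-10.7,"z":0,"roll":-33.5,"claw":1},
    {"x":4.6,"y":-10.7,"z":0,"roll":-33.5,"claw":1},
    {"x":4.6,"y":-10.7,"z":0,"roll":-33.5,"claw":1},
    {"x":4.6,"y":-10.7,"z":0,"roll":-33.5,"claw":1},
    {"x":4.6,"y":-10.7,"z":0,"roll":-33.5,"claw":1}
  ]
}}

```text
clock: 1.63
eef_pos: [279.1, 406.8, 204.7]
tool_rot: [3.141, -0.0, 1.672]
force: [-0.1, 0.3, -0.1]
width: -0.1
```

Request:
{"name": "send_rows", "arguments": {
  "rows": [
    {"x":4.6,"y":-10.7,"z":0,"roll":-33.5,"claw":1},
    {"x":4.6,"y":-10.7,"z":0,"roll":-33.5,"claw":1},
    {"x":4.6,"y":-10.7,"z":0,"roll":-33.5,"claw":1},
    {"x":4.6,"y":-10.7,"z":0,"roll":-33.5,"claw":1},
    {"x":4.6,"y":-10.7,"z":0,"roll":-33.5,"claw":1}
  ]
}}

```text
clock: 2.05
eef_pos: [324.8, 299.9, 204.6]
tool_rot: [3.141, -0.001, 1.087]
force: [-0.2, 1.3, -0.2]
width: 0.0
```

```bash
python3 -c "
from h import *
s=ctrl.read_state();print({k:np.round(v,3) for k,v in s.items()})"
```

```text
{'clock': np.float64(2.05), 'qpos': array([-1.223,  0.378,  0.56 ,  2.079, -0.29 ,  0.758, -0.966]), 'qd': array([-0.227,  0.059,  0.247, -0.019, -0.167,  0.029, -0.787]), 'tau': array([ 2.615e+00, -3.553e+01,  4.995e+00, -1.450e+01,  3.660e-01,
        2.200e-02,  6.280e-01]), 'eef_pos': array([324.844, 299.898, 204.636]), 'tool_rot': array([ 3.141e+00, -1.000e-03,  1.087e+00]), 'force': array([-0.186,  1.324, -0.172]), 'torque': array([ 0.082, -0.012,  0.015]), 'width': np.float64(0.007)}
```

Request:
{"name": "send_rows", "arguments": {
  "rows": [
    {"x":4.6,"y":-10.6,"z":0,"roll":-33.5,"claw":1},
    {"x":4.6,"y":-10.6,"z":0,"roll":-33.5,"claw":1},
    {"x":4.6,"y":-10.6,"z":0,"roll":-33.5,"claw":1},
    {"x":4.6,"y":-10.6,"z":0,"roll":-33.5,"claw":1},
    {"x":4.6,"y":-10.6,"z":0,"roll":-33.5,"claw":1}
  ]
}}

```text
clock: 2.47
eef_pos: [370.8, 193.9, 204.6]
tool_rot: [3.142, -0.001, 0.502]
force: [0.8, -0.3, 0.4]
width: -0.2
```

Request:
{"name": "send_rows", "arguments": {
  "rows": [
    {"x":4.6,"y":-10.6,"z":0,"roll":-33.5,"claw":1},
    {"x":4.6,"y":-10.6,"z":0,"roll":-33.5,"claw":1},
    {"x":4.6,"y":-10.6,"z":0,"roll":-33.5,"claw":1},
    {"x":4.6,"y":-10.6,"z":0,"roll":-33.5,"claw":1},
    {"x":4.6,"y":-10.6,"z":0,"roll":-33.5,"claw":1}
  ]
}}

```text
clock: 2.88
eef_pos: [416.8, 87.6, 204.6]
tool_rot: [-3.142, -0.002, -0.083]
force: [-0.0, 0.6, 0.4]
width: 0.2
```

Request:
{"name": "send_rows", "arguments": {
  "rows": [
    {"x":4.7,"y":-10.6,"z":0,"roll":-33.5,"claw":1},
    {"x":4.7,"y":-10.6,"z":0,"roll":-33.5,"claw":1},
    {"x":4.7,"y":-10.6,"z":0,"roll":-33.5,"claw":1},
    {"x":4.7,"y":-10.6,"z":0,"roll":-33.5,"claw":1},
    {"x":4.7,"y":-10.6,"z":0,"roll":-33.5,"claw":1}
  ]
}}

```text
clock: 3.3
eef_pos: [463.6, -18.8, 204.5]
tool_rot: [-3.142, -0.002, -0.667]
force: [-0.9, 0.6, 0.5]
width: -0.3
```

```bash
python3 -c "
from h import *
s=ctrl.read_state();print({k:np.round(v,3) for k,v in s.items()})
H={'wheel_centre':70,'peg':72}
for c in['top','scene','wrist']:
    cal=ctrl.get_calibration(c);im,d=ctrl.get_image(c);cv2.imwrite(f'pics/{c}1.png',im)
    for n,z in H.items():
        for r in ctrl.place_of(c,n)[:2]: print(c,n,np.round(r['uv'],1),round(r['confidence'],2),np.round(atz(cal,r['uv'],z),1))
"
```

```text
{'clock': np.float64(3.3), 'qpos': array([-0.703,  0.554,  1.031,  2.034, -0.614,  0.898, -1.57 ]), 'qd': array([-0.185,  0.127,  0.267,  0.023, -0.21 ,  0.13 , -0.728]), 'tau': array([  2.633, -36.864,  10.143, -15.443,   0.291,  -0.373,   0.585]), 'eef_pos': array([463.594, -18.786, 204.515]), 'tool_rot': array([-3.142e+00, -2.000e-03, -6.670e-01]), 'force': array([-0.911,  0.599,  0.545]), 'torque': array([0.075, 0.022, 0.007]), 'width': np.float64(-0.279)}
top wheel_centre [316.9 209. ] 0.77 [530.2 -75.5  70. ]
scene wheel_centre [247.6 191.3] 0.86 [542.7 -67.2  70. ]
scene peg [276.6 215.5] 0.93 [556.7  29.6  72. ]
wrist wheel_centre [275.1  90.5] 0.74 [534.3 -71.7  70. ]
wrist peg [165.7 148.2] 0.75 [555.5  37.   72. ]
```

View pics/wrist1.png

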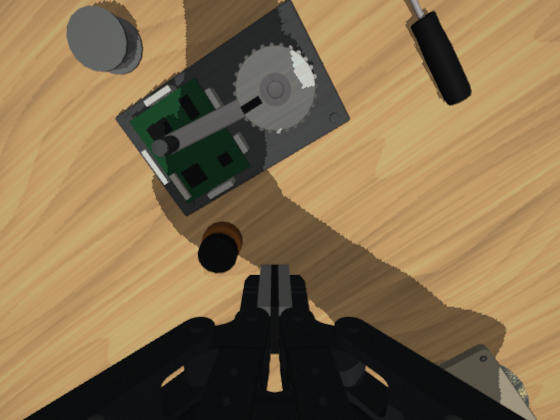

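```bash
cat >> h.py <<'E'
def cloud(c):
    cal=ctrl.get_calibration(c);im,d=ctrl.get_image(c)
    v,u=np.mgrid[:420,:560];K=np.array(cal["intrinsics"]);T=np.array(cal["T"])
    P=np.stack([(u-K[0,2])/K[0,0]*d,(v-K[1,2])/K[1,1]*d,d],-1)@T[:3,:3].T+T[:3,3]
    P[d<=0]=np.nan
    return im,P,cal
def groove(c,C):
    "groove angle (deg) by sampling brightness on the top face, z=82"
    cal=ctrl.get_calibration(c);im,_=ctrl.get_image(c);g=cv2.cvtColor(im,cv2.COLOR_BGR2GRAY).astype(np.float32)
    a=np.arange(0,360,3);B=[]
    for t in np.radians(a):
        uv=np.array([proj(cal,[C[0]+r*np.cos(t),C[1]+r*np.sin(t),82]) for r in np.arange(14,31,2)],np.float32)
        B.append(cv2.remap(g,uv[:,0],uv[:,1],cv2.INTER_LINEAR).mean())
    i=np.argsort(B)[:8];return im,[(int(a[k]),int(B[k])) for k in i],int(np.median(B))
E
python3 - <<'E'
from h import *
from scipy.optimize import least_squares
for c in["wrist","top"]:
    im,P,cal=cloud(c)
    m=(np.abs(P[...,2]-82)<4)&(np.hypot(P[...,0]-535,P[...,1]+73)<50)
    q=P[m];
    if len(q)<30: print(c,len(q));continue
    h=cv2.convexHull(q[:,:2].astype(np.float32))[:,0]
    r=least_squares(lambda p:np.hypot(h[:,0]-p[0],h[:,1]-p[1])-p[2],[535,-73,35],loss="soft_l1");print(c,len(q),q[:,2].mean(),r.x)
    m=(P[...,2]>86.5-2)&(P[...,2]<92)&(np.hypot(P[...,0]-556,P[...,1]-33)<15);print("peg",m.sum(),P[m].mean(0) if m.any() else 0)
for c in["wrist","top"]: print(groove(c,(534.5,-73))[1:])
E
```

```text
wrist 5365 82.10891755704975 [534.50803418 -71.85574671  35.23703075]
peg 267 [556.86244283  34.75871708  87.64465208]
top 99 81.63757478202935 [532.83241789 -76.23481324  30.09392415]
peg 0 0
([(84, 25), (81, 25), (78, 26), (87, 26), (90, 51), (75, 60), (93, 93), (72, 94)], 110)
([(153, 45), (156, 45), (204, 47), (201, 48), (207, 48), (198, 50), (195, 50), (210, 50)], 73)
```

Request:
{"name": "send_rows", "arguments": {
  "rows": [
    {"z":-3,"claw":1},
    {"z":-6,"claw":1},
    {"z":-9,"claw":1},
    {"z":-12,"claw":1},
    {"z":-13.1,"claw":1}
  ]
}}

```text
$.rows[0]: bad value
```

Request:
{"name": "send_rows", "arguments": {
  "rows": [
    {"x":0.8,"y":-0.6,"claw":1},
    {"x":1.6,"y":-1.2,"claw":1},
    {"x":2.4,"y":-1.8,"claw":1},
    {"x":3.0,"y":-2.25,"claw":1},
    {"x":3.2,"y":-2.4,"claw":1}
  ]
}}

```text
$.rows[0]: bad value
```

Request:
{"name": "send_rows", "arguments": {
  "rows": [
    {"x":0.08,"y":-0.06,"claw":1},
    {"x":0.16,"y":-0.12,"claw":1},
    {"x":0.16,"y":-0.12,"claw":1}
  ]
}}

```text
$.rows[0]: bad value
```

Request:
{"name": "send_rows", "arguments": {
  "rows": [
    {"x":0.08,"y":-0.06,"claw":1},
    {"x":0.16,"y":-0.12,"claw":1},
    {"x":0.16,"y":-0.12,"claw":1}
  ]
}}

```text
$.rows[0]: bad value
```

```bash
python3 -c "
from h import *
s=ctrl.read_state();print({k:np.round(v,3) for k,v in s.items()})
p=s['eef_pos'][:2]-[534.5,-71.9];print(np.hypot(*p),np.degrees(np.arctan2(p[1],p[0])))"
```

```text
{'clock': np.float64(3.95), 'qpos': array([-0.707,  0.552,  1.029,  2.035, -0.612,  0.898, -1.566]), 'qd': array([ 0.001,  0.002,  0.001, -0.001,  0.   , -0.001, -0.   ]), 'tau': array([-2.3000e-02, -3.5805e+01,  9.5870e+00, -1.4772e+01,  1.0000e-02,
        2.0000e-03,  3.0000e-03]), 'eef_pos': array([462.736, -15.942, 204.186]), 'tool_rot': array([-3.141, -0.   , -0.656]), 'force': array([-0.981,  0.591,  0.016]), 'torque': array([ 0.009, -0.043, -0.012]), 'width': np.float64(-0.177)}
91.00259271307088 142.0546679218477
```

Request:
{"name": "send_rows", "arguments": {
  "rows": [
    {"x":0,"y":0,"z":-3,"roll":0,"claw":1},
    {"x":0,"y":0,"z":-6,"roll":0,"claw":1},
    {"x":0,"y":0,"z":-9,"roll":0,"claw":1},
    {"x":0,"y":0,"z":-12,"roll":0,"claw":1},
    {"x":0,"y":0,"z":-13.1,"roll":0,"claw":1}
  ]
}}

```text
clock: 4.37
eef_pos: [460.7, -15.6, 70.1]
tool_rot: [3.139, 0.004, -0.656]
force: [0.0, 0.7, 0.3]
width: -0.0
```

Request:
{"name": "send_rows", "arguments": {
  "rows": [
    {"x":0.8,"y":-0.62,"z":0,"roll":0,"claw":1},
    {"x":1.6,"y":-1.25,"z":0,"roll":0,"claw":1},
    {"x":2.4,"y":-1.87,"z":0,"roll":0,"claw":1},
    {"x":3.2,"y":-2.5,"z":0,"roll":0,"claw":1},
    {"x":3.35,"y":-2.6,"z":0,"roll":0,"claw":1}
  ]
}}

```text
clock: 4.78
eef_pos: [499.5, -44.4, 74.5]
tool_rot: [-3.141, -0.005, -0.657]
force: [0.8, 0.0, 0.3]
width: -0.1
```

Request:
{"name": "send_rows", "arguments": {
  "rows": [
    {"x":0.08,"y":-0.06,"z":0,"roll":0,"claw":1},
    {"x":0.16,"y":-0.12,"z":0,"roll":0,"claw":1},
    {"x":0.16,"y":-0.12,"z":0,"roll":0,"claw":1}
  ]
}}

```text
clock: 5.03
eef_pos: [497.7, -43.0, 73.3]
tool_rot: [-3.141, 0.0, -0.656]
force: [1.4, 0.4, -0.6]
width: -0.2
```

Request:
{"name": "send_rows", "arguments": {
  "rows": [
    {"x":0.08,"y":-0.06,"z":0,"roll":0,"claw":1},
    {"x":0.16,"y":-0.12,"z":0,"roll":0,"claw":1},
    {"x":0.16,"y":-0.12,"z":0,"roll":0,"claw":1}
  ]
}}

```text
clock: 5.28
eef_pos: [499.5, -44.4, 73.2]
tool_rot: [-3.142, -0.0, -0.656]
force: [0.1, 0.3, 1.2]
width: 0.1
```

```bash
python3 -c "
from h import *
s=ctrl.read_state();print({k:np.round(v,3) for k,v in s.items()})
p=s['eef_pos'][:2]-[534.5,-71.9];print(np.hypot(*p),np.degrees(np.arctan2(p[1],p[0])))"
```

```text
{'clock': np.float64(5.283), 'qpos': array([-0.451,  0.764,  0.767,  2.058, -0.871,  0.679, -1.324]), 'qd': array([ 0.001,  0.002,  0.002,  0.003,  0.001, -0.002, -0.   ]), 'tau': array([-3.9000e-02, -4.6043e+01,  1.0357e+01, -9.2720e+00,  1.7000e-02,
        3.0000e-02, -2.0000e-03]), 'eef_pos': array([499.477, -44.379,  73.172]), 'tool_rot': array([-3.142, -0.   , -0.656]), 'force': array([0.059, 0.264, 1.179]), 'torque': array([-0.023,  0.006, -0.043]), 'width': np.float64(0.13)}
44.542497211578116 141.8397148115129
```

Request:
{"name": "send_rows", "arguments": {
  "rows": [
    {"x":0.08,"y":-0.06,"z":0,"roll":0,"claw":1},
    {"x":0.08,"y":-0.06,"z":0,"roll":0,"claw":1},
    {"x":0.08,"y":-0.06,"z":0,"roll":0,"claw":1}
  ]
}}

```text
clock: 5.53
eef_pos: [500.2, -45.1, 73.1]
tool_rot: [3.142, 0.0, -0.656]
force: [-0.4, -0.7, -0.1]
width: 0.0
```

Request:
{"name": "send_rows", "arguments": {
  "rows": [
    {"x":0.08,"y":-0.06,"z":0,"roll":0,"claw":1},
    {"x":0.08,"y":-0.06,"z":0,"roll":0,"claw":1},
    {"x":0.08,"y":-0.06,"z":0,"roll":0,"claw":1}
  ]
}}

```text
clock: 5.78
eef_pos: [501.1, -45.8, 73.1]
tool_rot: [3.142, -0.0, -0.656]
force: [0.8, -0.1, 0.5]
width: 0.3
```

Request:
{"name": "send_rows", "arguments": {
  "rows": [
    {"x":0.08,"y":-0.06,"z":0,"roll":0,"claw":1},
    {"x":0.08,"y":-0.06,"z":0,"roll":0,"claw":1},
    {"x":0.08,"y":-0.06,"z":0,"roll":0,"claw":1}
  ]
}}

```text
clock: 6.03
eef_pos: [501.9, -46.3, 73.1]
tool_rot: [-3.142, -0.0, -0.656]
force: [-0.9, -0.2, -0.7]
width: -0.0
```

```bash
python3 -c "
from h import *
s=ctrl.read_state();print(s['force'],s['eef_pos'])
im,_=ctrl.get_image('wrist');cv2.imwrite('pics/w2.png',im)
p=s['eef_pos'][:2]-[534.5,-71.9];print(np.hypot(*p),np.degrees(np.arctan2(p[1],p[0])))"
```

```text
[-0.90759864 -0.17558822 -0.72394697] [501.89697866 -46.30897665  73.12133017]
41.447044238900475 141.87063991313883
```

View pics/w2.png

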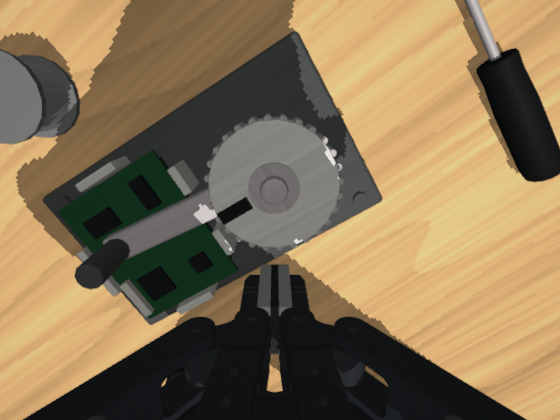

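The tips, at about (275,265), are still short of the rim at about (272,248), so I keep stepping in.

Request:
{"name": "send_rows", "arguments": {
  "rows": [
    {"x":0.08,"y":-0.06,"z":0,"roll":0,"claw":1},
    {"x":0.08,"y":-0.06,"z":0,"roll":0,"claw":1},
    {"x":0.08,"y":-0.06,"z":0,"roll":0,"claw":1}
  ]
}}

```text
clock: 6.33
eef_pos: [502.7, -46.9, 73.1]
tool_rot: [-3.142, -0.0, -0.656]
force: [0.4, -0.3, 0.4]
width: -0.0
```

Request:
{"name": "send_rows", "arguments": {
  "rows": [
    {"x":0.08,"y":-0.06,"z":0,"roll":0,"claw":1},
    {"x":0.08,"y":-0.06,"z":0,"roll":0,"claw":1},
    {"x":0.08,"y":-0.06,"z":0,"roll":0,"claw":1}
  ]
}}

```text
clock: 6.58
eef_pos: [503.5, -47.5, 73.1]
tool_rot: [3.142, -0.0, -0.656]
force: [0.2, -0.9, 0.5]
width: -0.2
```

Request:
{"name": "send_rows", "arguments": {
  "rows": [
    {"x":0.08,"y":-0.06,"z":0,"roll":0,"claw":1},
    {"x":0.08,"y":-0.06,"z":0,"roll":0,"claw":1},
    {"x":0.08,"y":-0.06,"z":0,"roll":0,"claw":1}
  ]
}}

```text
clock: 6.83
eef_pos: [504.3, -48.1, 73.1]
tool_rot: [-3.142, -0.0, -0.656]
force: [0.4, -0.3, 0.2]
width: -0.1
```

```bash
python3 -c "
from h import *
s=ctrl.read_state();print(s['force'],s['eef_pos'],s['tau'])
im,P,cal=cloud('wrist')
for v in (240,250,258,264,268,272,278): print(v,np.round(P[v,262:292:6],0).tolist())
p=s['eef_pos'][:2]-[534.5,-71.9];print(np.hypot(*p),np.degrees(np.arctan2(p[1],p[0])))"
```

```text
[ 0.41852124 -0.33219496  0.24459137] [504.2648294  -48.1189314   73.10248029] [ 1.77009450e-02 -4.64643788e+01  1.05538622e+01 -9.50807154e+00
  7.80128088e-03 -5.19459281e-03 -2.68520407e-04]
240 [[518.0, -51.0, 82.0], [516.0, -54.0, 82.0], [514.0, -56.0, 82.0], [513.0, -59.0, 83.0], [511.0, -62.0, 82.0]]
250 [[514.0, -48.0, 82.0], [512.0, -50.0, 82.0], [510.0, -53.0, 82.0], [508.0, -55.0, 82.0], [505.0, -58.0, 80.0]]
258 [[485.0, -22.0, 14.0], [481.0, -25.0, 14.0], [479.0, -29.0, 14.0], [476.0, -32.0, 13.0], [468.0, -33.0, 1.0]]
264 [[481.0, -19.0, 14.0], [477.0, -22.0, 13.0], [469.0, -22.0, 1.0], [466.0, -25.0, 1.0], [463.0, -29.0, 0.0]]
268 [[516.0, -50.0, 108.0], [514.0, -53.0, 108.0], [512.0, -55.0, 108.0], [511.0, -57.0, 108.0], [509.0, -59.0, 108.0]]
272 [[515.0, -50.0, 111.0], [514.0, -52.0, 111.0], [513.0, -55.0, 112.0], [511.0, -57.0, 112.0], [509.0, -59.0, 111.0]]
278 [[516.0, -51.0, 117.0], [514.0, -52.0, 116.0], [512.0, -55.0, 117.0], [510.0, -56.0, 116.0], [509.0, -59.0, 116.0]]
38.46693079798546 141.81365354758083
```

```bash
python3 -c "
from h import *
s=ctrl.read_state();cal=ctrl.get_calibration('wrist');T=np.array(cal['T']);print(np.round(T,2))
e=s['eef_pos'];d=np.array([np.cos(-.656),np.sin(-.656),0])
for z in(62,73,82,95,107,115,125):print(z,[np.round(proj(cal,e*[1,1,0]+[0,0,z]+k*d),0).tolist() for k in(-11,0,11)])
im,P,cal=cloud('wrist')
for v in range(256,330,6): print(v,np.round(P[v,270],0),np.round(P[v,250],0))
im,d=ctrl.get_image('scene');cv2.imwrite('pics/s2.png',cv2.resize(im[100:300,150:400],None,fx=3,fy=3))
"
```

```text
[[-6.1000e-01 -7.5000e-01 -2.6000e-01  5.7049e+02]
 [-7.9000e-01  5.8000e-01  2.0000e-01 -9.9530e+01]
 [ 0.0000e+00  3.3000e-01 -9.5000e-01  2.4280e+02]
 [ 0.0000e+00  0.0000e+00  0.0000e+00  1.0000e+00]]
62 [[273.0, 263.0], [273.0, 247.0], [273.0, 230.0]]
73 [[273.0, 272.0], [273.0, 255.0], [273.0, 237.0]]
82 [[273.0, 280.0], [273.0, 262.0], [273.0, 244.0]]
95 [[273.0, 293.0], [273.0, 274.0], [273.0, 255.0]]
107 [[273.0, 307.0], [273.0, 287.0], [273.0, 266.0]]
115 [[273.0, 317.0], [273.0, 297.0], [273.0, 275.0]]
125 [[273.0, 332.0], [273.0, 310.0], [273.0, 287.0]]
256 [482. -28.  15.] [491. -15.  14.]
262 [477. -24.  13.] [487. -12.  14.]
268 [513. -53. 107.] [483.  -9.  14.]
274 [514. -54. 114.] [479.  -6.  14.]
280 [514. -54. 119.] [515. -43. 110.]
286 [513. -54. 124.] [516. -44. 117.]
292 [513. -53. 127.] [515. -44. 121.]
298 [513. -53. 132.] [515. -45. 127.]
304 [514. -54. 137.] [515. -45. 130.]
310 [512. -53. 138.] [520. -50. 144.]
316 [510. -51. 138.] [520. -50. 147.]
322 [510. -51. 141.] [518. -49. 148.]
328 [510. -51. 144.] [518. -49. 152.]
```

View pics/s2.png

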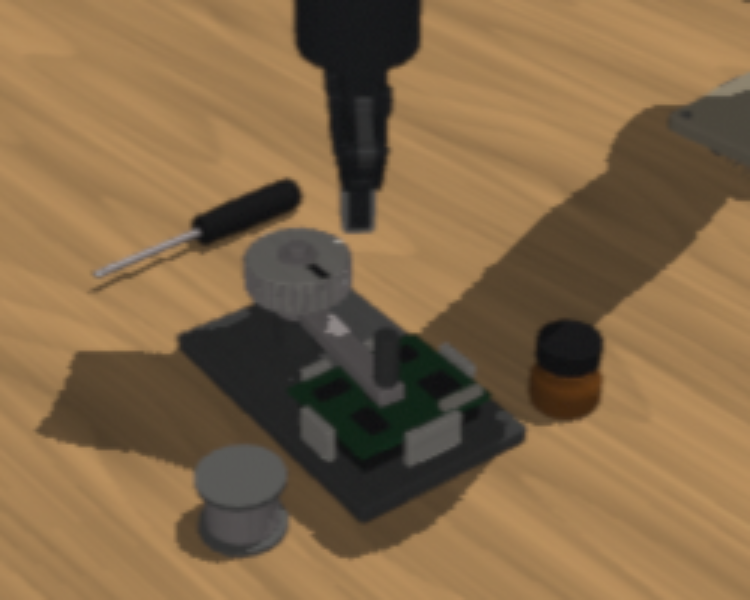

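```bash
python3 -c "
from h import *
im,P,cal=cloud('scene')
for v in (160,165,170,174,176,178): print(v,np.round(P[v,264:276:3],0).tolist())
e=ctrl.read_state()['eef_pos'];print(e,ctrl.tcp_to_tips)
for z in(62,73,95,107):print(z,proj(cal,[e[0],e[1],z]))
"
```

```text
160 [[540.0, -22.0, 160.0], [529.0, -26.0, 153.0], [525.0, -23.0, 153.0], [520.0, -20.0, 152.0]]
165 [[517.0, -48.0, 128.0], [518.0, -38.0, 133.0], [510.0, -38.0, 130.0], [504.0, -37.0, 127.0]]
170 [[517.0, -48.0, 117.0], [515.0, -41.0, 119.0], [512.0, -36.0, 120.0], [502.0, -38.0, 115.0]]
174 [[515.0, -49.0, 106.0], [519.0, -38.0, 113.0], [512.0, -37.0, 111.0], [504.0, -36.0, 107.0]]
176 [[516.0, -49.0, 102.0], [515.0, -41.0, 106.0], [508.0, -41.0, 102.0], [503.0, -37.0, 102.0]]
178 [[417.0, -159.0, 1.0], [409.0, -157.0, -2.0], [405.0, -151.0, -0.0], [399.0, -148.0, -1.0]]
[504.17171188 -48.03575923  73.07797486] 11.0
62 [268.83548488 191.1412345 ]
73 [268.8303008  186.51855376]
95 [268.81973043 177.0928851 ]
107 [268.8138481 171.8475676]
```

Two cameras agree that the fingertips are at about z 104, although the reported TCP is at 73. So the tips stand about 31 mm above the reported TCP, not 11 mm below it. I trust the cameras, back off and go lower.

Request:
{"name": "send_rows", "arguments": {
  "rows": [
    {"x":-0.6,"y":0.45,"z":0,"roll":0,"claw":1},
    {"x":-1.2,"y":0.9,"z":0,"roll":0,"claw":1},
    {"x":-1.6,"y":1.25,"z":0,"roll":0,"claw":1},
    {"x":-1.6,"y":1.25,"z":0,"roll":0,"claw":1}
  ]
}}

```text
clock: 7.37
eef_pos: [486.5, -34.0, 72.9]
tool_rot: [-3.142, 0.002, -0.656]
force: [-0.2, 0.9, 0.3]
width: -0.1
```

Request:
{"name": "send_rows", "arguments": {
  "rows": [
    {"x":0,"y":0,"z":-0.8,"roll":0,"claw":1},
    {"x":0,"y":0,"z":-1.6,"roll":0,"claw":1},
    {"x":0,"y":0,"z":-2.4,"roll":0,"claw":1},
    {"x":0,"y":0,"z":-3.2,"roll":0,"claw":1},
    {"x":0,"y":0,"z":-3.7,"roll":0,"claw":1}
  ]
}}

```text
clock: 7.78
eef_pos: [487.7, -35.6, 34.7]
tool_rot: [3.141, 0.001, -0.657]
force: [-0.6, 0.3, 0.2]
width: -0.3
```

```bash
python3 -c "
from h import *
s=ctrl.read_state();e=s['eef_pos'];print(e,s['force'],s['qpos'])
im,P,cal=cloud('scene')
m=(np.hypot(P[...,0]-e[0],P[...,1]-e[1])<22)&(P[...,2]>25)&(P[...,2]<120)
print(m.sum(),np.sort(P[m][:,2])[:12].round(0))
"
```

```text
[487.72520666 -35.647331    34.70625718] [-0.6050537   0.29988306  0.23438168] [-0.41745889  0.80430744  0.67942243  2.10726094 -0.96849639  0.58133686
 -1.25111916]
173 [59. 61. 61. 61. 61. 62. 62. 62. 62. 63. 63. 63.]
```

Request:
{"name": "send_rows", "arguments": {
  "rows": [
    {"x":0.4,"y":-0.3,"z":0,"roll":0,"claw":1},
    {"x":0.8,"y":-0.6,"z":0,"roll":0,"claw":1},
    {"x":0.95,"y":-0.72,"z":0,"roll":0,"claw":1},
    {"x":0.95,"y":-0.72,"z":0,"roll":0,"claw":1}
  ]
}}

```text
clock: 8.17
eef_pos: [498.5, -43.4, 36.4]
tool_rot: [-3.141, -0.001, -0.657]
force: [-0.8, 0.7, -0.8]
width: -0.1
```

Request:
{"name": "send_rows", "arguments": {
  "rows": [
    {"x":0.08,"y":-0.06,"z":0,"roll":0,"claw":1},
    {"x":0.08,"y":-0.06,"z":0,"roll":0,"claw":1},
    {"x":0.08,"y":-0.06,"z":0,"roll":0,"claw":1}
  ]
}}

```text
clock: 8.42
eef_pos: [498.6, -43.4, 36.3]
tool_rot: [-3.141, -0.0, -0.656]
force: [0.1, 0.6, -0.0]
width: -0.1
```

Request:
{"name": "send_rows", "arguments": {
  "rows": [
    {"x":0.08,"y":-0.06,"z":0,"roll":0,"claw":1},
    {"x":0.08,"y":-0.06,"z":0,"roll":0,"claw":1},
    {"x":0.08,"y":-0.06,"z":0,"roll":0,"claw":1}
  ]
}}

```text
clock: 8.67
eef_pos: [498.9, -43.6, 36.1]
tool_rot: [-3.141, 0.001, -0.656]
force: [-0.6, 0.6, 1.2]
width: -0.2
```

Request:
{"name": "send_rows", "arguments": {
  "rows": [
    {"x":0.08,"y":-0.06,"z":0,"roll":0,"claw":1},
    {"x":0.08,"y":-0.06,"z":0,"roll":0,"claw":1},
    {"x":0.08,"y":-0.06,"z":0,"roll":0,"claw":1}
  ]
}}

```text
clock: 8.92
eef_pos: [499.0, -43.6, 36.0]
tool_rot: [-3.141, 0.003, -0.656]
force: [-4.5, 3.7, 3.8]
width: 0.3
```

```bash
python3 -c "
from h import *
s=ctrl.read_state();e=s['eef_pos'];print(e,s['force'],s['torque'],s['clock'])
p=e[:2]-[534.5,-71.9];print(np.hypot(*p),np.degrees(np.arctan2(p[1],p[0])))"
```

```text
[498.96590331 -43.62961878  35.95994399] [-4.53592483  3.6591921   3.82803501] [ 0.61582358  0.83094885 -0.00661134] 8.9167
45.40800019696967 141.49478164533107
```

```bash
cat > gen.py <<'E'
import sys,json,numpy as np
# gen x y th0 step n r : rows for arc, from commanded x,y
C=np.array([534.5,-71.9]);x,y,t,st,n,r=map(float,sys.argv[1:])
p=np.array([x,y])
for c in range(int(n)):
    rows=[]
    for k in range(1,6):
        a=np.radians(t+st*k);q=np.round((C+r*np.array([np.cos(a),np.sin(a)])-p)/10,2)
        rows.append({"x":q[0],"y":q[1],"z":0,"roll":st*k,"claw":1})
    print(json.dumps(rows));p=p+q*10;t+=5*st
print(p,t)
E
python3 gen.py 499.95 -44.55 141.6 6 8 43
```

```text
[{"x": -0.18, "y": -0.43, "z": 0, "roll": 6.0, "claw": 1}, {"x": -0.4, "y": -0.82, "z": 0, "roll": 12.0, "claw": 1}, {"x": -0.58, "y": -1.24, "z": 0, "roll": 18.0, "claw": 1}, {"x": -0.71, "y": -1.67, "z": 0, "roll": 24.0, "claw": 1}, {"x": -0.8, "y": -2.11, "z": 0, "roll": 30.0, "claw": 1}]
[{"x": -0.04, "y": -0.44, "z": 0, "roll": 6.0, "claw": 1}, {"x": -0.04, "y": -0.89, "z": 0, "roll": 12.0, "claw": 1}, {"x": 0.02, "y": -1.34, "z": 0, "roll": 18.0, "claw": 1}, {"x": 0.11, "y": -1.78, "z": 0, "roll": 24.0, "claw": 1}, {"x": 0.26, "y": -2.21, "z": 0, "roll": 30.0, "claw": 1}]
[{"x": 0.18, "y": -0.41, "z": 0, "roll": 6.0, "claw": 1}, {"x": 0.41, "y": -0.79, "z": 0, "roll": 12.0, "claw": 1}, {"x": 0.68, "y": -1.16, "z": 0, "roll": 18.0, "claw": 1}, {"x": 0.99, "y": -1.49, "z": 0, "roll": 24.0, "claw": 1}, {"x": 1.32, "y": -1.78, "z": 0, "roll": 30.0, "claw": 1}]
[{"x": 0.37, "y": -0.27, "z": 0, "roll": 6.0, "claw": 1}, {"x": 0.76, "y": -0.49, "z": 0, "roll": 12.0, "claw": 1}, {"x": 1.18, "y": -0.67, "z": 0, "roll": 18.0, "claw": 1}, {"x": 1.61, "y": -0.8, "z": 0, "roll": 24.0, "claw"
[... 529 characters left out ...]
.49, "y": 0.99, "z": 0, "roll": 24.0, "claw": 1}, {"x": 1.78, "y": 1.32, "z": 0, "roll": 30.0, "claw": 1}]
[{"x": 0.27, "y": 0.37, "z": 0, "roll": 6.0, "claw": 1}, {"x": 0.49, "y": 0.76, "z": 0, "roll": 12.0, "claw": 1}, {"x": 0.67, "y": 1.18, "z": 0, "roll": 18.0, "claw": 1}, {"x": 0.8, "y": 1.61, "z": 0, "roll": 24.0, "claw": 1}, {"x": 0.89, "y": 2.05, "z": 0, "roll": 30.0, "claw": 1}]
[{"x": 0.04, "y": 0.44, "z": 0, "roll": 6.0, "claw": 1}, {"x": 0.04, "y": 0.89, "z": 0, "roll": 12.0, "claw": 1}, {"x": -0.02, "y": 1.34, "z": 0, "roll": 18.0, "claw": 1}, {"x": -0.11, "y": 1.78, "z": 0, "roll": 24.0, "claw": 1}, {"x": -0.26, "y": 2.21, "z": 0, "roll": 30.0, "claw": 1}]
[574.45 -56.05] 381.6
```

Request:
{"name": "send_rows", "arguments": {
  "rows": [
    {"x":-0.18,"y":-0.43,"z":0,"roll":6,"claw":1},
    {"x":-0.4,"y":-0.82,"z":0,"roll":12,"claw":1},
    {"x":-0.58,"y":-1.24,"z":0,"roll":18,"claw":1},
    {"x":-0.71,"y":-1.67,"z":0,"roll":24,"claw":1},
    {"x":-0.8,"y":-2.11,"z":0,"roll":30,"claw":1}
  ]
}}

```text
clock: 9.33
eef_pos: [489.8, -64.7, 35.7]
tool_rot: [-3.14, 0.004, -0.127]
force: [-5.5, 2.9, 3.0]
width: -0.2
```

Request:
{"name": "send_rows", "arguments": {
  "rows": [
    {"x":-0.04,"y":-0.44,"z":0,"roll":6,"claw":1},
    {"x":-0.04,"y":-0.89,"z":0,"roll":12,"claw":1},
    {"x":0.02,"y":-1.34,"z":0,"roll":18,"claw":1},
    {"x":0.11,"y":-1.78,"z":0,"roll":24,"claw":1},
    {"x":0.26,"y":-2.21,"z":0,"roll":30,"claw":1}
  ]
}}

```text
clock: 9.75
eef_pos: [492.4, -88.5, 35.8]
tool_rot: [-3.14, 0.003, 0.395]
force: [-5.6, -1.0, 2.1]
width: 0.1
```

```bash
python3 -c "
from h import *
s=ctrl.read_state();e=s['eef_pos'];print(e,s['tool_rot'],s['force'],s['torque'],s['clock'],s['qpos'])
p=e[:2]-[534.5,-71.9];print(np.hypot(*p),np.degrees(np.arctan2(p[1],p[0])))
im,g,m=groove('wrist',(534.5,-71.9));print(g,m);cv2.imwrite('pics/w3.png',im)"
```

```text
[492.36995859 -88.49047247  35.75195224] [-3.14022475  0.00325417  0.39495255] [-5.59915629 -1.02769628  2.05795479] [-0.10069635  1.19005787  0.00699109] 9.75 [-0.14752284  0.73554768  0.40945375  2.07061032 -0.63865532  0.46362945
 -0.42487698]
45.278959417565616 -158.5058775153072
[(141, 23), (138, 23), (147, 23), (144, 24), (135, 29), (132, 79), (150, 79), (129, 115)] 129
```

View pics/w3.png

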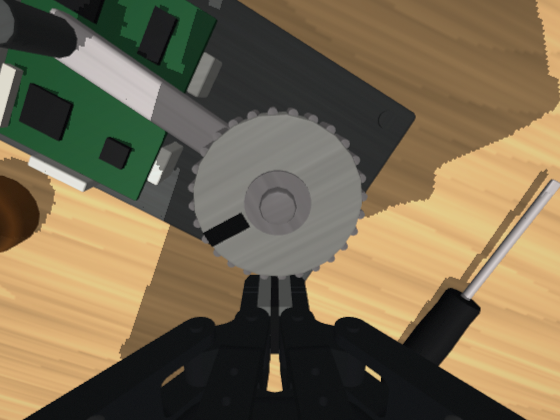

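The wheel turned with the finger: the groove is now at (227,229), or 141°, having started at 83°. I continue the stroke.

Request:
{"name": "send_rows", "arguments": {
  "rows": [
    {"x":0.18,"y":-0.41,"z":0,"roll":6,"claw":1},
    {"x":0.41,"y":-0.79,"z":0,"roll":12,"claw":1},
    {"x":0.68,"y":-1.16,"z":0,"roll":18,"claw":1},
    {"x":0.99,"y":-1.49,"z":0,"roll":24,"claw":1},
    {"x":1.32,"y":-1.78,"z":0,"roll":30,"claw":1}
  ]
}}

```text
clock: 10.22
eef_pos: [506.3, -107.7, 35.8]
tool_rot: [-3.141, 0.003, 0.916]
force: [-4.4, -2.9, 0.4]
width: -0.1
```

Request:
{"name": "send_rows", "arguments": {
  "rows": [
    {"x":0.37,"y":-0.27,"z":0,"roll":6,"claw":1},
    {"x":0.76,"y":-0.49,"z":0,"roll":12,"claw":1},
    {"x":1.18,"y":-0.67,"z":0,"roll":18,"claw":1},
    {"x":1.61,"y":-0.8,"z":0,"roll":24,"claw":1},
    {"x":2.05,"y":-0.89,"z":0,"roll":30,"claw":1}
  ]
}}

```text
clock: 10.63
eef_pos: [528.1, -117.6, 35.9]
tool_rot: [3.141, 0.003, 1.438]
force: [-3.2, -4.3, -1.5]
width: 0.2
```

```bash
cat > chk.py <<'E'
from h import *
s=ctrl.read_state();e=s['eef_pos'];print(e.round(1),s['tool_rot'].round(3),s['force'].round(1),s['clock'],s['qpos'].round(2))
p=e[:2]-[534.5,-71.9];print(np.hypot(*p),np.degrees(np.arctan2(p[1],p[0])))
im,g,m=groove('wrist',(534.5,-71.9));print(g,m)
E
python3 chk.py
```

```text
[ 528.1 -117.6   35.9] [3.141e+00 3.000e-03 1.438e+00] [-3.2 -4.3 -1.5] 10.6333 [ 0.06  0.73  0.16  1.96 -0.24  0.47  0.26]
46.140779764096614 -97.95529444856383
[(201, 16), (204, 17), (207, 17), (198, 20), (195, 30), (210, 59), (192, 76), (213, 93)] 191
```

Request:
{"name": "send_rows", "arguments": {
  "rows": [
    {"x":0.44,"y":-0.04,"z":0,"roll":6,"claw":1},
    {"x":0.89,"y":-0.04,"z":0,"roll":12,"claw":1},
    {"x":1.34,"y":0.02,"z":0,"roll":18,"claw":1},
    {"x":1.78,"y":0.11,"z":0,"roll":24,"claw":1},
    {"x":2.21,"y":0.26,"z":0,"roll":30,"claw":1}
  ]
}}

```text
clock: 11.1
eef_pos: [551.7, -115.4, 36.1]
tool_rot: [3.141, 0.004, 1.96]
force: [-0.1, -5.5, -3.0]
width: -0.0
```

Request:
{"name": "send_rows", "arguments": {
  "rows": [
    {"x":0.41,"y":0.18,"z":0,"roll":6,"claw":1},
    {"x":0.79,"y":0.41,"z":0,"roll":12,"claw":1},
    {"x":1.16,"y":0.68,"z":0,"roll":18,"claw":1},
    {"x":1.49,"y":0.99,"z":0,"roll":24,"claw":1},
    {"x":1.78,"y":1.32,"z":0,"roll":30,"claw":1}
  ]
}}

```text
clock: 11.52
eef_pos: [571.2, -101.7, 36.2]
tool_rot: [3.141, 0.006, 2.484]
force: [2.1, -4.8, -3.8]
width: 0.1
```

Request:
{"name": "send_rows", "arguments": {
  "rows": [
    {"x":0.27,"y":0.37,"z":0,"roll":6,"claw":1},
    {"x":0.49,"y":0.76,"z":0,"roll":12,"claw":1},
    {"x":0.67,"y":1.18,"z":0,"roll":18,"claw":1},
    {"x":0.8,"y":1.61,"z":0,"roll":24,"claw":1},
    {"x":0.89,"y":2.05,"z":0,"roll":30,"claw":1}
  ]
}}

```text
clock: 11.93
eef_pos: [581.5, -79.6, 36.5]
tool_rot: [3.142, 0.008, 3.008]
force: [4.2, -2.3, -4.6]
width: 0.0
```

Request:
{"name": "send_rows", "arguments": {
  "rows": [
    {"x":0.04,"y":0.44,"z":0,"roll":6,"claw":1},
    {"x":0.04,"y":0.89,"z":0,"roll":12,"claw":1},
    {"x":-0.02,"y":1.34,"z":0,"roll":18,"claw":1},
    {"x":-0.11,"y":1.78,"z":0,"roll":24,"claw":1},
    {"x":-0.26,"y":2.21,"z":0,"roll":30,"claw":1}
  ]
}}

```text
clock: 12.35
eef_pos: [579.1, -55.4, 36.6]
tool_rot: [-3.14, 0.008, -2.75]
force: [5.7, -0.8, -3.5]
width: 0.0
```

```bash
python3 chk.py; cat > gen2.py <<'E'
E
python3 gen.py 574.45 -56.05 381.6 6 1 43
```

```text
[579.1 -55.4  36.6] [-3.14   0.008 -2.75 ] [ 5.7 -0.8 -3.5] 12.35 [ 0.28  0.78 -0.37  1.84  0.47  0.59  1.58]
47.58919484806738 20.262342418092857
[(324, 41), (321, 41), (318, 41), (315, 41), (327, 46), (312, 129), (330, 132), (333, 181)] 205
[{"x": -0.18, "y": 0.41, "z": 0, "roll": 6.0, "claw": 1}, {"x": -0.41, "y": 0.79, "z": 0, "roll": 12.0, "claw": 1}, {"x": -0.68, "y": 1.16, "z": 0, "roll": 18.0, "claw": 1}, {"x": -0.99, "y": 1.49, "z": 0, "roll": 24.0, "claw": 1}, {"x": -1.32, "y": 1.78, "z": 0, "roll": 30.0, "claw": 1}]
[561.25 -38.25] 411.6
```

Request:
{"name": "send_rows", "arguments": {
  "rows": [
    {"x":1.0,"y":0.4,"z":0,"roll":0,"claw":1},
    {"x":2.04,"y":0.81,"z":0,"roll":0,"claw":1},
    {"x":2.04,"y":0.81,"z":1.5,"roll":-7,"claw":1},
    {"x":2.04,"y":0.81,"z":3,"roll":-14,"claw":1},
    {"x":2.04,"y":0.81,"z":4.5,"roll":-21,"claw":1}
  ]
}}

```text
clock: 12.82
eef_pos: [595.6, -47.6, 81.2]
tool_rot: [3.14, 0.001, -3.128]
force: [0.0, 0.1, 0.7]
width: -0.1
```

Request:
{"name": "send_rows", "arguments": {
  "rows": [
    {"x":-0.4,"y":0.05,"z":0,"roll":-7,"claw":1},
    {"x":-0.8,"y":0.1,"z":0,"roll":-14,"claw":1},
    {"x":-1.2,"y":0.15,"z":0,"roll":-21,"claw":1},
    {"x":-1.6,"y":0.2,"z":0,"roll":-28,"claw":1},
    {"x":-2,"y":0.25,"z":0,"roll":-35,"claw":1}
  ]
}}

```text
clock: 13.23
eef_pos: [575.8, -45.3, 81.3]
tool_rot: [3.14, 0.001, 2.544]
force: [0.1, 0.6, -0.3]
width: 0.2
```

Request:
{"name": "send_rows", "arguments": {
  "rows": [
    {"x":-0.4,"y":0.05,"z":0,"roll":-7,"claw":1},
    {"x":-0.8,"y":0.1,"z":0,"roll":-14,"claw":1},
    {"x":-1.2,"y":0.15,"z":0,"roll":-21,"claw":1},
    {"x":-1.6,"y":0.2,"z":0,"roll":-28,"claw":1},
    {"x":-2,"y":0.25,"z":0,"roll":-35,"claw":1}
  ]
}}

```text
clock: 13.65
eef_pos: [555.9, -42.9, 81.3]
tool_rot: [3.139, 0.001, 1.933]
force: [-0.0, 0.0, 0.2]
width: -0.2
```

Request:
{"name": "send_rows", "arguments": {
  "rows": [
    {"x":-0.4,"y":0.05,"z":0,"roll":-7,"claw":1},
    {"x":-0.8,"y":0.1,"z":0,"roll":-14,"claw":1},
    {"x":-1.2,"y":0.15,"z":0,"roll":-21,"claw":1},
    {"x":-1.6,"y":0.2,"z":0,"roll":-28,"claw":1},
    {"x":-2,"y":0.25,"z":0,"roll":-35,"claw":1}
  ]
}}

```text
clock: 14.07
eef_pos: [536.0, -40.4, 81.3]
tool_rot: [3.139, -0.001, 1.323]
force: [-0.0, -0.1, 0.1]
width: 0.0
```

Request:
{"name": "send_rows", "arguments": {
  "rows": [
    {"x":-0.4,"y":0.05,"z":0,"roll":-7,"claw":1},
    {"x":-0.8,"y":0.1,"z":0,"roll":-14,"claw":1},
    {"x":-1.2,"y":0.15,"z":0,"roll":-21,"claw":1},
    {"x":-1.6,"y":0.2,"z":0,"roll":-28,"claw":1},
    {"x":-2,"y":0.25,"z":0,"roll":-35,"claw":1}
  ]
}}

```text
clock: 14.48
eef_pos: [516.2, -38.0, 81.4]
tool_rot: [3.139, -0.002, 0.712]
force: [-0.2, 0.1, -0.0]
width: 0.1
```

Request:
{"name": "send_rows", "arguments": {
  "rows": [
    {"x":-0.4,"y":0.05,"z":0,"roll":-7,"claw":1},
    {"x":-0.8,"y":0.1,"z":0,"roll":-14,"claw":1},
    {"x":-1.2,"y":0.15,"z":0,"roll":-21,"claw":1},
    {"x":-1.6,"y":0.2,"z":0,"roll":-28,"claw":1},
    {"x":-2,"y":0.25,"z":0,"roll":-35,"claw":1}
  ]
}}

```text
clock: 14.9
eef_pos: [496.2, -35.5, 81.4]
tool_rot: [3.141, -0.003, 0.101]
force: [0.4, 0.1, 0.3]
width: 0.0
```

Request:
{"name": "send_rows", "arguments": {
  "rows": [
    {"x":-0.62,"y":0.05,"z":0,"roll":-7,"claw":1},
    {"x":-0.62,"y":0.05,"z":0,"roll":-14,"claw":1},
    {"x":-0.62,"y":0.05,"z":0,"roll":-21,"claw":1},
    {"x":-0.62,"y":0.05,"z":0,"roll":-28,"claw":1},
    {"x":-0.62,"y":0.05,"z":0,"roll":-35,"claw":1}
  ]
}}

```text
clock: 15.32
eef_pos: [490.3, -35.1, 81.4]
tool_rot: [-3.141, -0.003, -0.509]
force: [1.5, 0.1, 0.0]
width: 0.1
```

```bash
sed -i 's/534.5,-71.9/535.6,-72.2/' gen.py chk.py; python3 chk.py
```

```text
[490.3 -35.1  81.4] [-3.141e+00 -3.000e-03 -5.090e-01] [1.5 0.1 0. ] 15.3167 [-0.44  0.71  0.7   2.08 -0.8   0.63 -1.26]
58.60501611599385 140.68369096945895
[(324, 20), (318, 20), (321, 20), (327, 21), (315, 36), (330, 67), (312, 89), (333, 113)] 128
```

Request:
{"name": "send_rows", "arguments": {
  "rows": [
    {"x":0,"y":0,"z":-1.5,"roll":-5,"claw":1},
    {"x":0,"y":0,"z":-3,"roll":-9,"claw":1},
    {"x":0,"y":0,"z":-4.5,"roll":-9,"claw":1},
    {"x":0.5,"y":-0.4,"z":-4.5,"roll":-9,"claw":1},
    {"x":0.93,"y":-0.74,"z":-4.5,"roll":-9,"claw":1}
  ]
}}

```text
clock: 15.78
eef_pos: [498.8, -42.8, 36.0]
tool_rot: [3.141, -0.001, -0.656]
force: [-0.3, -0.1, 0.4]
width: -0.3
```

Request:
{"name": "send_rows", "arguments": {
  "rows": [
    {"x":0.12,"y":-0.1,"z":0,"roll":0,"claw":1},
    {"x":0.24,"y":-0.2,"z":0,"roll":0,"claw":1},
    {"x":0.36,"y":-0.28,"z":0,"roll":0,"claw":1},
    {"x":0.36,"y":-0.28,"z":0,"roll":0,"claw":1}
  ]
}}

```text
clock: 16.12
eef_pos: [499.1, -43.1, 36.3]
tool_rot: [-3.141, 0.006, -0.655]
force: [-6.9, 4.7, 1.2]
width: 0.2
```

```bash
python3 chk.py;python3 gen.py 501.55 -45.15 141.6 6 8 43.5
```

```text
[499.1 -43.1  36.3] [-3.141  0.006 -0.655] [-6.9  4.7  1.2] 16.1167 [-0.38  0.8   0.65  2.07 -0.91  0.59 -1.3 ]
46.6548148948802 141.38835331627902
[(321, 18), (324, 18), (318, 19), (327, 20), (315, 36), (330, 65), (312, 94), (333, 116)] 135
[{"x": -0.27, "y": -0.37, "z": 0, "roll": 6.0, "claw": 1}, {"x": -0.49, "y": -0.77, "z": 0, "roll": 12.0, "claw": 1}, {"x": -0.67, "y": -1.19, "z": 0, "roll": 18.0, "claw": 1}, {"x": -0.81, "y": -1.62, "z": 0, "roll": 24.0, "claw": 1}, {"x": -0.9, "y": -2.07, "z": 0, "roll": 30.0, "claw": 1}]
[{"x": -0.04, "y": -0.45, "z": 0, "roll": 6.0, "claw": 1}, {"x": -0.04, "y": -0.91, "z": 0, "roll": 12.0, "claw": 1}, {"x": 0.02, "y": -1.36, "z": 0, "roll": 18.0, "claw": 1}, {"x": 0.12, "y": -1.8, "z": 0, "roll": 24.0, "claw": 1}, {"x": 0.26, "y": -2.24, "z": 0, "roll": 30.0, "claw": 1}]
[{"x": 0.19, "y": -0.41, "z": 0, "roll": 6.0, "claw": 1}, {"x": 0.42, "y": -0.8, "z": 0, "roll": 12.0, "claw": 1}, {"x": 0.69, "y": -1.17, "z": 0, "roll": 18.0, "claw": 1}, {"x": 1.0, "y": -1.5, "z": 0, "roll": 24.0, "claw": 1}, {"x": 1.34, "y": -1.8, "z": 0, "roll": 30.0,
[... 761 characters left out ...]
": 1.5, "y": 1.0, "z": 0, "roll": 24.0, "claw": 1}, {"x": 1.8, "y": 1.34, "z": 0, "roll": 30.0, "claw": 1}]
[{"x": 0.27, "y": 0.37, "z": 0, "roll": 6.0, "claw": 1}, {"x": 0.49, "y": 0.77, "z": 0, "roll": 12.0, "claw": 1}, {"x": 0.67, "y": 1.19, "z": 0, "roll": 18.0, "claw": 1}, {"x": 0.81, "y": 1.62, "z": 0, "roll": 24.0, "claw": 1}, {"x": 0.9, "y": 2.07, "z": 0, "roll": 30.0, "claw": 1}]
[{"x": 0.04, "y": 0.45, "z": 0, "roll": 6.0, "claw": 1}, {"x": 0.04, "y": 0.91, "z": 0, "roll": 12.0, "claw": 1}, {"x": -0.02, "y": 1.36, "z": 0, "roll": 18.0, "claw": 1}, {"x": -0.12, "y": 1.8, "z": 0, "roll": 24.0, "claw": 1}, {"x": -0.26, "y": 2.24, "z": 0, "roll": 30.0, "claw": 1}]
[576.05 -56.15] 381.6
```

Request:
{"name": "send_rows", "arguments": {
  "rows": [
    {"x":-0.27,"y":-0.37,"z":0,"roll":6,"claw":1},
    {"x":-0.49,"y":-0.77,"z":0,"roll":12,"claw":1},
    {"x":-0.67,"y":-1.19,"z":0,"roll":18,"claw":1},
    {"x":-0.81,"y":-1.62,"z":0,"roll":24,"claw":1},
    {"x":-0.9,"y":-2.07,"z":0,"roll":30,"claw":1}
  ]
}}

```text
clock: 16.58
eef_pos: [489.8, -64.1, 36.2]
tool_rot: [-3.139, 0.005, -0.126]
force: [-6.6, 2.8, -1.4]
width: -0.1
```

Request:
{"name": "send_rows", "arguments": {
  "rows": [
    {"x":-0.04,"y":-0.45,"z":0,"roll":6,"claw":1},
    {"x":-0.04,"y":-0.91,"z":0,"roll":12,"claw":1},
    {"x":0.02,"y":-1.36,"z":0,"roll":18,"claw":1},
    {"x":0.12,"y":-1.8,"z":0,"roll":24,"claw":1},
    {"x":0.26,"y":-2.24,"z":0,"roll":30,"claw":1}
  ]
}}

```text
clock: 17.0
eef_pos: [492.3, -88.7, 36.2]
tool_rot: [-3.139, 0.004, 0.395]
force: [-5.7, 0.3, -2.3]
width: 0.0
```

Request:
{"name": "send_rows", "arguments": {
  "rows": [
    {"x":0.19,"y":-0.41,"z":0,"roll":6,"claw":1},
    {"x":0.42,"y":-0.8,"z":0,"roll":12,"claw":1},
    {"x":0.69,"y":-1.17,"z":0,"roll":18,"claw":1},
    {"x":1.0,"y":-1.5,"z":0,"roll":24,"claw":1},
    {"x":1.34,"y":-1.8,"z":0,"roll":30,"claw":1}
  ]
}}

```text
clock: 17.42
eef_pos: [506.9, -108.3, 36.4]
tool_rot: [-3.141, 0.003, 0.918]
force: [-4.0, -1.8, -2.3]
width: -0.2
```

Request:
{"name": "send_rows", "arguments": {
  "rows": [
    {"x":0.37,"y":-0.27,"z":0,"roll":6,"claw":1},
    {"x":0.77,"y":-0.49,"z":0,"roll":12,"claw":1},
    {"x":1.19,"y":-0.67,"z":0,"roll":18,"claw":1},
    {"x":1.62,"y":-0.81,"z":0,"roll":24,"claw":1},
    {"x":2.07,"y":-0.9,"z":0,"roll":30,"claw":1}
  ]
}}

```text
clock: 17.83
eef_pos: [529.8, -117.8, 37.0]
tool_rot: [3.14, 0.003, 1.441]
force: [-1.7, -1.9, -1.2]
width: 0.2
```

Request:
{"name": "send_rows", "arguments": {
  "rows": [
    {"x":0.45,"y":-0.04,"z":0,"roll":6,"claw":1},
    {"x":0.91,"y":-0.04,"z":0,"roll":12,"claw":1},
    {"x":1.36,"y":0.02,"z":0,"roll":18,"claw":1},
    {"x":1.8,"y":0.12,"z":0,"roll":24,"claw":1},
    {"x":2.24,"y":0.26,"z":0,"roll":30,"claw":1}
  ]
}}

```text
clock: 18.25
eef_pos: [553.4, -114.9, 37.3]
tool_rot: [3.14, 0.004, 1.965]
force: [0.2, 0.1, -0.4]
width: 0.1
```

Request:
{"name": "send_rows", "arguments": {
  "rows": [
    {"x":0.41,"y":0.19,"z":0,"roll":6,"claw":1},
    {"x":0.8,"y":0.42,"z":0,"roll":12,"claw":1},
    {"x":1.17,"y":0.69,"z":0,"roll":18,"claw":1},
    {"x":1.5,"y":1.0,"z":0,"roll":24,"claw":1},
    {"x":1.8,"y":1.34,"z":0,"roll":30,"claw":1}
  ]
}}

```text
clock: 18.67
eef_pos: [571.7, -101.3, 37.3]
tool_rot: [3.142, 0.005, 2.488]
force: [-0.2, 0.1, 0.1]
width: 0.1
```

Request:
{"name": "send_rows", "arguments": {
  "rows": [
    {"x":0.27,"y":0.37,"z":0,"roll":6,"claw":1},
    {"x":0.49,"y":0.77,"z":0,"roll":12,"claw":1},
    {"x":0.67,"y":1.19,"z":0,"roll":18,"claw":1},
    {"x":0.81,"y":1.62,"z":0,"roll":24,"claw":1},
    {"x":0.9,"y":2.07,"z":0,"roll":30,"claw":1}
  ]
}}

```text
clock: 19.08
eef_pos: [581.3, -80.7, 37.4]
tool_rot: [-3.139, 0.005, 3.012]
force: [0.9, -1.9, -0.8]
width: -0.3
```

Request:
{"name": "send_rows", "arguments": {
  "rows": [
    {"x":0.04,"y":0.45,"z":0,"roll":6,"claw":1},
    {"x":0.04,"y":0.91,"z":0,"roll":12,"claw":1},
    {"x":-0.02,"y":1.36,"z":0,"roll":18,"claw":1},
    {"x":-0.12,"y":1.8,"z":0,"roll":24,"claw":1},
    {"x":-0.26,"y":2.24,"z":0,"roll":30,"claw":1}
  ]
}}

```text
clock: 19.5
eef_pos: [580.1, -57.9, 37.5]
tool_rot: [-3.137, 0.006, -2.748]
force: [4.2, -0.9, -1.3]
width: 0.3
```

```bash
python3 chk.py
```

```text
[580.1 -57.9  37.5] [-3.137  0.006 -2.748] [ 4.2 -0.9 -1.3] 19.5 [ 0.31  0.79 -0.41  1.84  0.52  0.61  1.54]
46.70334459678334 17.862812784189128
[(96, 40), (93, 40), (87, 40), (90, 40), (99, 62), (84, 110), (102, 135), (81, 180)] 202
```

The second stroke slipped partway: the contact force fell to about zero near 290°, and the groove is now at 91.5°. The total is about 368.5°, so 351.5° remains. I go back to the first stroke's centre and press slightly deeper.

```bash
sed -i 's/535.6,-72.2/534.5,-71.9/' gen.py chk.py; python3 gen.py 576.05 -56.15 381.6 6 2 42.5
```

```text
[{"x": -0.39, "y": 0.39, "z": 0, "roll": 6.0, "claw": 1}, {"x": -0.62, "y": 0.78, "z": 0, "roll": 12.0, "claw": 1}, {"x": -0.88, "y": 1.13, "z": 0, "roll": 18.0, "claw": 1}, {"x": -1.18, "y": 1.46, "z": 0, "roll": 24.0, "claw": 1}, {"x": -1.52, "y": 1.76, "z": 0, "roll": 30.0, "claw": 1}]
[{"x": -0.36, "y": 0.25, "z": 0, "roll": 6.0, "claw": 1}, {"x": -0.75, "y": 0.47, "z": 0, "roll": 12.0, "claw": 1}, {"x": -1.15, "y": 0.65, "z": 0, "roll": 18.0, "claw": 1}, {"x": -1.58, "y": 0.78, "z": 0, "roll": 24.0, "claw": 1}, {"x": -2.01, "y": 0.87, "z": 0, "roll": 30.0, "claw": 1}]
[540.75 -29.85] 441.6
```

Request:
{"name": "send_rows", "arguments": {
  "rows": [
    {"x":-0.39,"y":0.39,"z":0,"roll":6,"claw":1},
    {"x":-0.62,"y":0.78,"z":0,"roll":12,"claw":1},
    {"x":-0.88,"y":1.13,"z":0,"roll":18,"claw":1},
    {"x":-1.18,"y":1.46,"z":0,"roll":24,"claw":1},
    {"x":-1.52,"y":1.76,"z":0,"roll":30,"claw":1}
  ]
}}

```text
clock: 19.97
eef_pos: [566.2, -36.9, 37.6]
tool_rot: [-3.135, 0.008, -2.225]
force: [5.7, 3.7, -3.3]
width: 0.2
```

Request:
{"name": "send_rows", "arguments": {
  "rows": [
    {"x":-0.36,"y":0.25,"z":0,"roll":6,"claw":1},
    {"x":-0.75,"y":0.47,"z":0,"roll":12,"claw":1},
    {"x":-1.15,"y":0.65,"z":0,"roll":18,"claw":1},
    {"x":-1.58,"y":0.78,"z":0,"roll":24,"claw":1},
    {"x":-2.01,"y":0.87,"z":0,"roll":30,"claw":1}
  ]
}}

```text
clock: 20.38
eef_pos: [544.7, -26.3, 37.5]
tool_rot: [-3.135, 0.006, -1.7]
force: [2.9, 7.6, -1.1]
width: 0.1
```

```bash
python3 chk.py
```

```text
[544.7 -26.3  37.5] [-3.135  0.006 -1.7  ] [ 2.9  7.6 -1.1] 20.3833 [ 0.42  0.81 -0.67  1.94  0.81  0.67  2.26]
46.70158258304447 77.43205051622182
[(153, 38), (150, 40), (156, 41), (147, 41), (159, 57), (144, 102), (30, 115), (33, 119)] 202
```

Request:
{"name": "send_rows", "arguments": {
  "rows": [
    {"x":0.1,"y":0.7,"z":0,"roll":0,"claw":1},
    {"x":0.22,"y":1.48,"z":0,"roll":0,"claw":1},
    {"x":0.22,"y":1.48,"z":1.5,"roll":-7,"claw":1},
    {"x":0.22,"y":1.48,"z":3,"roll":-14,"claw":1},
    {"x":0.22,"y":1.48,"z":4.5,"roll":-21,"claw":1}
  ]
}}

```text
clock: 20.85
eef_pos: [543.0, -15.5, 81.5]
tool_rot: [3.141, -0.002, -2.079]
force: [0.2, -0.4, 0.4]
width: -0.3
```

Request:
{"name": "send_rows", "arguments": {
  "rows": [
    {"x":-0.4,"y":-0.2,"z":0,"roll":-7,"claw":1},
    {"x":-0.8,"y":-0.4,"z":0,"roll":-14,"claw":1},
    {"x":-1.2,"y":-0.5,"z":0,"roll":-21,"claw":1},
    {"x":-1.6,"y":-0.6,"z":0,"roll":-28,"claw":1},
    {"x":-1.81,"y":-0.66,"z":0,"roll":-35,"claw":1}
  ]
}}

```text
clock: 21.27
eef_pos: [524.7, -22.6, 81.4]
tool_rot: [-3.14, -0.001, -2.69]
force: [0.3, -0.2, -0.2]
width: 0.1
```

Request:
{"name": "send_rows", "arguments": {
  "rows": [
    {"x":-0.4,"y":-0.2,"z":0,"roll":-7,"claw":1},
    {"x":-0.8,"y":-0.4,"z":0,"roll":-14,"claw":1},
    {"x":-1.2,"y":-0.5,"z":0,"roll":-21,"claw":1},
    {"x":-1.6,"y":-0.6,"z":0,"roll":-28,"claw":1},
    {"x":-1.81,"y":-0.66,"z":0,"roll":-35,"claw":1}
  ]
}}

```text
clock: 21.68
eef_pos: [506.6, -29.0, 81.5]
tool_rot: [-3.14, 0.0, 2.982]
force: [-1.0, 1.0, -0.4]
width: 0.0
```

Request:
{"name": "send_rows", "arguments": {
  "rows": [
    {"x":-0.4,"y":-0.2,"z":0,"roll":-7,"claw":1},
    {"x":-0.8,"y":-0.4,"z":0,"roll":-14,"claw":1},
    {"x":-1.2,"y":-0.5,"z":0,"roll":-21,"claw":1},
    {"x":-1.6,"y":-0.6,"z":0,"roll":-28,"claw":1},
    {"x":-1.81,"y":-0.67,"z":0,"roll":-35,"claw":1}
  ]
}}

```text
clock: 22.1
eef_pos: [488.6, -35.6, 81.5]
tool_rot: [-3.141, 0.001, 2.372]
force: [-0.2, -0.2, -0.9]
width: -0.2
```

Request:
{"name": "send_rows", "arguments": {
  "rows": [
    {"x":0,"y":0,"z":0,"roll":-7,"claw":1},
    {"x":0,"y":0,"z":0,"roll":-14,"claw":1},
    {"x":0,"y":0,"z":0,"roll":-21,"claw":1},
    {"x":0,"y":0,"z":0,"roll":-28,"claw":1},
    {"x":0,"y":0,"z":0,"roll":-35,"claw":1}
  ]
}}

```text
clock: 22.52
eef_pos: [489.3, -35.3, 81.6]
tool_rot: [3.141, 0.001, 1.761]
force: [1.0, 1.2, 0.1]
width: 0.2
```

Request:
{"name": "send_rows", "arguments": {
  "rows": [
    {"x":0,"y":0,"z":0,"roll":-7,"claw":1},
    {"x":0,"y":0,"z":0,"roll":-14,"claw":1},
    {"x":0,"y":0,"z":0,"roll":-21,"claw":1},
    {"x":0,"y":0,"z":0,"roll":-28,"claw":1},
    {"x":0,"y":0,"z":0,"roll":-35,"claw":1}
  ]
}}

```text
clock: 22.93
eef_pos: [489.3, -35.2, 81.7]
tool_rot: [3.14, 0.0, 1.15]
force: [0.1, 0.2, -0.6]
width: 0.0
```

Request:
{"name": "send_rows", "arguments": {
  "rows": [
    {"x":0,"y":0,"z":0,"roll":-7,"claw":1},
    {"x":0,"y":0,"z":0,"roll":-14,"claw":1},
    {"x":0,"y":0,"z":0,"roll":-21,"claw":1},
    {"x":0,"y":0,"z":0,"roll":-28,"claw":1},
    {"x":0,"y":0,"z":0,"roll":-35,"claw":1}
  ]
}}

```text
clock: 23.35
eef_pos: [489.4, -35.1, 81.8]
tool_rot: [3.14, -0.001, 0.54]
force: [-0.3, 0.6, -0.8]
width: 0.1
```

Request:
{"name": "send_rows", "arguments": {
  "rows": [
    {"x":0,"y":0,"z":0,"roll":-7,"claw":1},
    {"x":0,"y":0,"z":0,"roll":-14,"claw":1},
    {"x":0,"y":0,"z":0,"roll":-21,"claw":1},
    {"x":0,"y":0,"z":0,"roll":-28,"claw":1},
    {"x":0,"y":0,"z":0,"roll":-35,"claw":1}
  ]
}}

```text
clock: 23.77
eef_pos: [489.5, -35.0, 81.8]
tool_rot: [3.141, -0.002, -0.071]
force: [0.0, -0.4, -0.6]
width: -0.2
```

Request:
{"name": "send_rows", "arguments": {
  "rows": [
    {"x":0,"y":0,"z":0,"roll":-7,"claw":1},
    {"x":0,"y":0,"z":0,"roll":-14,"claw":1},
    {"x":0,"y":0,"z":0,"roll":-21,"claw":1},
    {"x":0,"y":0,"z":0,"roll":-28,"claw":1},
    {"x":0,"y":0,"z":0,"roll":-34,"claw":1}
  ]
}}

```text
clock: 24.18
eef_pos: [489.5, -34.8, 81.8]
tool_rot: [-3.141, -0.002, -0.664]
force: [0.5, -0.3, -0.0]
width: 0.2
```

```bash
python3 chk.py
```

```text
[489.5 -34.8  81.8] [-3.141e+00 -2.000e-03 -6.640e-01] [ 0.5 -0.3 -0. ] 24.1833 [-0.45  0.72  0.72  2.08 -0.81  0.64 -1.4 ]
58.292589948514824 140.51175015531896
[(153, 22), (156, 22), (150, 23), (159, 24), (147, 48), (162, 60), (144, 95), (165, 108)] 128
```

Request:
{"name": "send_rows", "arguments": {
  "rows": [
    {"x":0,"y":0,"z":-1.5,"roll":0,"claw":1},
    {"x":0,"y":0,"z":-3,"roll":0,"claw":1},
    {"x":0,"y":0,"z":-4.5,"roll":0,"claw":1},
    {"x":0.5,"y":-0.4,"z":-4.5,"roll":0,"claw":1},
    {"x":0.9,"y":-0.75,"z":-4.5,"roll":0,"claw":1}
  ]
}}

```text
clock: 24.65
eef_pos: [498.3, -42.8, 36.3]
tool_rot: [3.141, 0.0, -0.656]
force: [-0.5, 0.6, -0.2]
width: 0.1
```

Request:
{"name": "send_rows", "arguments": {
  "rows": [
    {"x":0.12,"y":-0.1,"z":0,"roll":0,"claw":1},
    {"x":0.24,"y":-0.2,"z":0,"roll":0,"claw":1},
    {"x":0.36,"y":-0.3,"z":0,"roll":0,"claw":1},
    {"x":0.36,"y":-0.3,"z":0,"roll":0,"claw":1}
  ]
}}

```text
clock: 24.98
eef_pos: [499.0, -43.3, 36.5]
tool_rot: [-3.141, 0.006, -0.655]
force: [-6.5, 4.7, 3.2]
width: -0.3
```

```bash
python3 chk.py; python3 gen.py 501.25 -45.55 141.6 6 8 42.2
```

```text
[499.  -43.3  36.5] [-3.141  0.006 -0.655] [-6.5  4.7  3.2] 24.9833 [-0.37  0.79  0.63  2.07 -0.89  0.58 -1.32]
45.612003958013304 141.17887965598632
[(150, 24), (159, 24), (156, 25), (153, 25), (147, 48), (162, 66), (144, 100), (165, 115)] 136
[{"x": -0.24, "y": -0.37, "z": 0, "roll": 6.0, "claw": 1}, {"x": -0.45, "y": -0.76, "z": 0, "roll": 12.0, "claw": 1}, {"x": -0.63, "y": -1.16, "z": 0, "roll": 18.0, "claw": 1}, {"x": -0.76, "y": -1.59, "z": 0, "roll": 24.0, "claw": 1}, {"x": -0.85, "y": -2.02, "z": 0, "roll": 30.0, "claw": 1}]
[{"x": -0.04, "y": -0.44, "z": 0, "roll": 6.0, "claw": 1}, {"x": -0.04, "y": -0.88, "z": 0, "roll": 12.0, "claw": 1}, {"x": 0.01, "y": -1.32, "z": 0, "roll": 18.0, "claw": 1}, {"x": 0.11, "y": -1.75, "z": 0, "roll": 24.0, "claw": 1}, {"x": 0.25, "y": -2.17, "z": 0, "roll": 30.0, "claw": 1}]
[{"x": 0.19, "y": -0.4, "z": 0, "roll": 6.0, "claw": 1}, {"x": 0.41, "y": -0.78, "z": 0, "roll": 12.0, "claw": 1}, {"x": 0.67, "y": -1.13, "z": 0, "roll": 18.0, "claw": 1}, {"x": 0.97, "y": -1.46, "z": 0, "roll": 24.0, "claw": 1}, {"x": 1.3, "y": -1.75, "z": 0, "roll"
[... 774 characters left out ...]
.46, "y": 0.97, "z": 0, "roll": 24.0, "claw": 1}, {"x": 1.75, "y": 1.3, "z": 0, "roll": 30.0, "claw": 1}]
[{"x": 0.26, "y": 0.36, "z": 0, "roll": 6.0, "claw": 1}, {"x": 0.47, "y": 0.75, "z": 0, "roll": 12.0, "claw": 1}, {"x": 0.65, "y": 1.15, "z": 0, "roll": 18.0, "claw": 1}, {"x": 0.78, "y": 1.58, "z": 0, "roll": 24.0, "claw": 1}, {"x": 0.87, "y": 2.01, "z": 0, "roll": 30.0, "claw": 1}]
[{"x": 0.04, "y": 0.44, "z": 0, "roll": 6.0, "claw": 1}, {"x": 0.04, "y": 0.88, "z": 0, "roll": 12.0, "claw": 1}, {"x": -0.01, "y": 1.32, "z": 0, "roll": 18.0, "claw": 1}, {"x": -0.11, "y": 1.75, "z": 0, "roll": 24.0, "claw": 1}, {"x": -0.25, "y": 2.17, "z": 0, "roll": 30.0, "claw": 1}]
[573.75 -56.35] 381.6
```

Request:
{"name": "send_rows", "arguments": {
  "rows": [
    {"x":-0.24,"y":-0.37,"z":0,"roll":6,"claw":1},
    {"x":-0.45,"y":-0.76,"z":0,"roll":12,"claw":1},
    {"x":-0.63,"y":-1.16,"z":0,"roll":18,"claw":1},
    {"x":-0.76,"y":-1.59,"z":0,"roll":24,"claw":1},
    {"x":-0.85,"y":-2.02,"z":0,"roll":30,"claw":1}
  ]
}}

```text
clock: 25.45
eef_pos: [489.9, -63.9, 36.3]
tool_rot: [-3.139, 0.005, -0.126]
force: [-6.6, 4.6, 1.2]
width: 0.3
```

Request:
{"name": "send_rows", "arguments": {
  "rows": [
    {"x":-0.04,"y":-0.44,"z":0,"roll":6,"claw":1},
    {"x":-0.04,"y":-0.88,"z":0,"roll":12,"claw":1},
    {"x":0.01,"y":-1.32,"z":0,"roll":18,"claw":1},
    {"x":0.11,"y":-1.75,"z":0,"roll":24,"claw":1},
    {"x":0.25,"y":-2.17,"z":0,"roll":30,"claw":1}
  ]
}}

```text
clock: 25.87
eef_pos: [492.0, -87.8, 36.4]
tool_rot: [-3.139, 0.005, 0.395]
force: [-7.2, -0.9, 0.5]
width: 0.1
```

Request:
{"name": "send_rows", "arguments": {
  "rows": [
    {"x":0.19,"y":-0.4,"z":0,"roll":6,"claw":1},
    {"x":0.41,"y":-0.78,"z":0,"roll":12,"claw":1},
    {"x":0.67,"y":-1.13,"z":0,"roll":18,"claw":1},
    {"x":0.97,"y":-1.46,"z":0,"roll":24,"claw":1},
    {"x":1.3,"y":-1.75,"z":0,"roll":30,"claw":1}
  ]
}}

```text
clock: 26.28
eef_pos: [505.8, -107.3, 36.4]
tool_rot: [-3.14, 0.004, 0.917]
force: [-5.0, -2.9, -1.6]
width: 0.3
```

Request:
{"name": "send_rows", "arguments": {
  "rows": [
    {"x":0.36,"y":-0.26,"z":0,"roll":6,"claw":1},
    {"x":0.75,"y":-0.47,"z":0,"roll":12,"claw":1},
    {"x":1.15,"y":-0.65,"z":0,"roll":18,"claw":1},
    {"x":1.58,"y":-0.78,"z":0,"roll":24,"claw":1},
    {"x":2.01,"y":-0.87,"z":0,"roll":30,"claw":1}
  ]
}}

```text
clock: 26.7
eef_pos: [527.2, -117.5, 36.5]
tool_rot: [-3.14, 0.004, 1.44]
force: [-2.8, -4.4, -2.2]
width: -0.1
```

```bash
python3 chk.py
```

```text
[ 527.2 -117.5   36.5] [-3.14   0.004  1.44 ] [-2.8 -4.4 -2.2] 26.7 [ 0.1   0.73  0.1   1.96 -0.14  0.46  0.17]
46.16079800855873 -99.09286769369787
[(270, 29), (267, 29), (273, 30), (276, 31), (279, 39), (264, 71), (282, 87), (261, 116)] 190
```

Request:
{"name": "send_rows", "arguments": {
  "rows": [
    {"x":0.44,"y":-0.04,"z":0,"roll":6,"claw":1},
    {"x":0.88,"y":-0.04,"z":0,"roll":12,"claw":1},
    {"x":1.32,"y":0.01,"z":0,"roll":18,"claw":1},
    {"x":1.75,"y":0.11,"z":0,"roll":24,"claw":1},
    {"x":2.17,"y":0.25,"z":0,"roll":30,"claw":1}
  ]
}}

```text
clock: 27.17
eef_pos: [550.8, -115.7, 36.7]
tool_rot: [-3.141, 0.006, 1.961]
force: [0.1, -5.6, -2.7]
width: 0.2
```

Request:
{"name": "send_rows", "arguments": {
  "rows": [
    {"x":0.4,"y":0.19,"z":0,"roll":6,"claw":1},
    {"x":0.78,"y":0.41,"z":0,"roll":12,"claw":1},
    {"x":1.13,"y":0.67,"z":0,"roll":18,"claw":1},
    {"x":1.46,"y":0.97,"z":0,"roll":24,"claw":1},
    {"x":1.75,"y":1.3,"z":0,"roll":30,"claw":1}
  ]
}}

```text
clock: 27.58
eef_pos: [570.5, -102.3, 37.0]
tool_rot: [-3.141, 0.007, 2.485]
force: [3.7, -6.1, -3.9]
width: 0.1
```

Request:
{"name": "send_rows", "arguments": {
  "rows": [
    {"x":0.26,"y":0.36,"z":0,"roll":6,"claw":1},
    {"x":0.47,"y":0.75,"z":0,"roll":12,"claw":1},
    {"x":0.65,"y":1.15,"z":0,"roll":18,"claw":1},
    {"x":0.78,"y":1.58,"z":0,"roll":24,"claw":1},
    {"x":0.87,"y":2.01,"z":0,"roll":30,"claw":1}
  ]
}}

```text
clock: 28.0
eef_pos: [581.2, -80.7, 37.3]
tool_rot: [-3.14, 0.009, 3.01]
force: [6.2, -3.0, -5.2]
width: -0.1
```

Request:
{"name": "send_rows", "arguments": {
  "rows": [
    {"x":0.04,"y":0.44,"z":0,"roll":6,"claw":1},
    {"x":0.04,"y":0.88,"z":0,"roll":12,"claw":1},
    {"x":-0.01,"y":1.32,"z":0,"roll":18,"claw":1},
    {"x":-0.11,"y":1.75,"z":0,"roll":24,"claw":1},
    {"x":-0.25,"y":2.17,"z":0,"roll":30,"claw":1}
  ]
}}

```text
clock: 28.42
eef_pos: [579.5, -56.5, 37.5]
tool_rot: [-3.138, 0.01, -2.749]
force: [6.5, 0.5, -5.3]
width: -0.3
```

```bash
python3 chk.py; python3 gen.py 573.75 -56.35 381.6 6 2 42.2
```

```text
[579.5 -56.5  37.5] [-3.138  0.01  -2.749] [ 6.5  0.5 -5.3] 28.4167 [ 0.32  0.79 -0.44  1.84  0.55  0.62  1.51]
47.52548456699832 18.846605226185524
[(30, 38), (24, 38), (27, 38), (33, 39), (36, 60), (21, 101), (39, 149), (18, 166)] 201
[{"x": -0.19, "y": 0.4, "z": 0, "roll": 6.0, "claw": 1}, {"x": -0.41, "y": 0.78, "z": 0, "roll": 12.0, "claw": 1}, {"x": -0.67, "y": 1.13, "z": 0, "roll": 18.0, "claw": 1}, {"x": -0.97, "y": 1.46, "z": 0, "roll": 24.0, "claw": 1}, {"x": -1.3, "y": 1.75, "z": 0, "roll": 30.0, "claw": 1}]
[{"x": -0.36, "y": 0.26, "z": 0, "roll": 6.0, "claw": 1}, {"x": -0.75, "y": 0.47, "z": 0, "roll": 12.0, "claw": 1}, {"x": -1.15, "y": 0.65, "z": 0, "roll": 18.0, "claw": 1}, {"x": -1.58, "y": 0.78, "z": 0, "roll": 24.0, "claw": 1}, {"x": -2.01, "y": 0.87, "z": 0, "roll": 30.0, "claw": 1}]
[540.65 -30.15] 441.6
```

Request:
{"name": "send_rows", "arguments": {
  "rows": [
    {"x":-0.19,"y":0.4,"z":0,"roll":6,"claw":1},
    {"x":-0.41,"y":0.78,"z":0,"roll":12,"claw":1},
    {"x":-0.67,"y":1.13,"z":0,"roll":18,"claw":1},
    {"x":-0.97,"y":1.46,"z":0,"roll":24,"claw":1},
    {"x":-1.3,"y":1.75,"z":0,"roll":30,"claw":1}
  ]
}}

```text
clock: 28.88
eef_pos: [566.0, -36.7, 37.6]
tool_rot: [-3.136, 0.008, -2.224]
force: [6.0, 3.4, -2.1]
width: 0.3
```

Request:
{"name": "send_rows", "arguments": {
  "rows": [
    {"x":-0.36,"y":0.26,"z":0,"roll":6,"claw":1},
    {"x":-0.75,"y":0.47,"z":0,"roll":12,"claw":1},
    {"x":-1.15,"y":0.65,"z":0,"roll":18,"claw":1},
    {"x":-1.58,"y":0.78,"z":0,"roll":24,"claw":1}
  ]
}}

```text
clock: 29.22
eef_pos: [549.2, -27.5, 37.5]
tool_rot: [-3.135, 0.007, -1.804]
force: [3.6, 5.5, -1.7]
width: -0.2
```

Request:
{"name": "send_rows", "arguments": {
  "rows": [
    {"x":0.19,"y":0.7,"z":0,"roll":0,"claw":1},
    {"x":0.37,"y":1.45,"z":0,"roll":0,"claw":1},
    {"x":0.37,"y":1.45,"z":1.5,"roll":-7,"claw":1},
    {"x":0.37,"y":1.45,"z":3,"roll":-14,"claw":1},
    {"x":0.37,"y":1.45,"z":5,"roll":-21,"claw":1}
  ]
}}

```text
clock: 29.63
eef_pos: [548.4, -16.6, 86.0]
tool_rot: [3.141, -0.002, -2.185]
force: [0.2, 0.1, 0.1]
width: 0.2
```

Request:
{"name": "send_rows", "arguments": {
  "rows": [
    {"x":-0.5,"y":1.2,"z":0,"roll":-7,"claw":1},
    {"x":-1,"y":2.4,"z":0,"roll":-14,"claw":1},
    {"x":-1.5,"y":3.6,"z":0,"roll":-21,"claw":1},
    {"x":-2,"y":4.8,"z":0,"roll":-28,"claw":1},
    {"x":-2.6,"y":5.87,"z":0,"roll":-35,"claw":1}
  ]
}}

```text
clock: 30.05
eef_pos: [523.5, 42.8, 86.7]
tool_rot: [-3.14, 0.001, -2.796]
force: [-0.4, 0.9, 0.8]
width: -0.2
```

Request:
{"name": "send_rows", "arguments": {
  "rows": [
    {"x":0,"y":0,"z":0,"roll":-7,"claw":1},
    {"x":0,"y":0,"z":0,"roll":-14,"claw":1},
    {"x":0,"y":0,"z":0,"roll":-21,"claw":1},
    {"x":0,"y":0,"z":0,"roll":-28,"claw":1},
    {"x":0,"y":0,"z":0,"roll":-32,"claw":1}
  ]
}}

```text
clock: 30.47
eef_pos: [523.6, 42.2, 86.7]
tool_rot: [-3.141, 0.002, 2.93]
force: [-0.3, 0.3, -0.2]
width: -0.3
```

```bash
python3 chk.py; python3 - <<'E'
from h import *
im,P,cal=cloud('wrist');cv2.imwrite('pics/w4.png',im)
m=(P[...,2]>85)&(P[...,2]<92)&(np.hypot(P[...,0]-557,P[...,1]-35)<20);print("peg",m.sum(),P[m].mean(0) if m.any() else 0)
for c in('top','scene'):print(groove(c,(535,-72))[1:])
E
```

```text
[523.6  42.2  86.7] [-3.141e+00  2.000e-03  2.930e+00] [-0.3  0.3 -0.2] 30.4667 [ 0.07  0.64 -0.3   1.97  0.33  0.58  0.9 ]
114.63781548475521 95.46981254781932
[(81, 31), (84, 34), (87, 35), (78, 35), (90, 48), (75, 88), (273, 98), (276, 98)] 122
peg 0 0
([(15, 61), (12, 61), (0, 61), (348, 61), (30, 61), (51, 62), (42, 62), (333, 62)], 63)
([(81, 55), (78, 63), (84, 65), (75, 83), (321, 87), (318, 87), (315, 87), (306, 87)], 105)
```

View pics/w4.png

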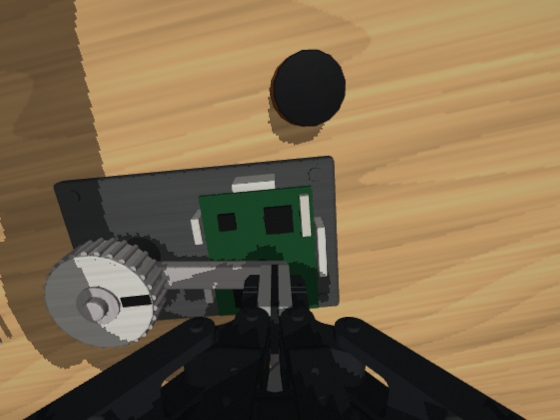

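The groove is back at 83°, pointing to the board at (133,300), so the wheel has turned two full turns. The jar is untouched at (310,88), and the arm still lies over the board. Next I push the peg with the tool's −x face along an arc.

```bash
cat > g3.py <<'E'
import json,numpy as np
C=np.array([534.9,-71.9]);p=np.array([522.65,42.15]);y0=168.
seq=[(78,30),(78,26),(78,22),(78,20),(76,19.5)]+[(76-4*k,19) for k in range(1,17)]+[(10,19),(8.5,19),(7.5,19),(7.5,19)]
for c in range(0,len(seq),5):
    rows=[]
    for f,d in seq[c:c+5]:
        a=np.radians(f);q=np.round((C+108*np.array([np.cos(a),np.sin(a)])-d*np.array([np.sin(a),-np.cos(a)])-p)/10,2)
        rows.append({"x":q[0],"y":q[1],"z":0,"roll":f+90-y0,"claw":1})
    print(json.dumps(rows));p=p+q*10;y0=f+90
print(p,y0)
E
python3 g3.py
```

```text
[{"x": 0.54, "y": -0.22, "z": 0, "roll": 0.0, "claw": 1}, {"x": 0.93, "y": -0.3, "z": 0, "roll": 0.0, "claw": 1}, {"x": 1.32, "y": -0.38, "z": 0, "roll": 0.0, "claw": 1}, {"x": 1.51, "y": -0.43, "z": 0, "roll": 0.0, "claw": 1}, {"x": 1.95, "y": -0.45, "z": 0, "roll": -2.0, "claw": 1}]
[{"x": 0.81, "y": -0.1, "z": 0, "roll": -4, "claw": 1}, {"x": 1.56, "y": -0.23, "z": 0, "roll": -8, "claw": 1}, {"x": 2.3, "y": -0.42, "z": 0, "roll": -12, "claw": 1}, {"x": 3.03, "y": -0.65, "z": 0, "roll": -16, "claw": 1}, {"x": 3.74, "y": -0.94, "z": 0, "roll": -20, "claw": 1}]
[{"x": 0.69, "y": -0.33, "z": 0, "roll": -4, "claw": 1}, {"x": 1.35, "y": -0.72, "z": 0, "roll": -8, "claw": 1}, {"x": 1.98, "y": -1.15, "z": 0, "roll": -12, "claw": 1}, {"x": 2.59, "y": -1.62, "z": 0, "roll": -16, "claw": 1}, {"x": 3.16, "y": -2.13, "z": 0, "roll": -20, "claw": 1}]
[{"x": 0.53, "y": -0.55, "z": 0, "roll": -4, "claw": 1}, {"x": 1.02, "y": -1.14, "z": 0, "roll": -8, "claw": 1}, {"x": 1.47, "y": -1.76, "z": 0, "roll": -12, "claw": 1}, {"x": 1.87, "y": -2.41, "z": 0, "roll": -16, "claw": 1}, {"x": 2.23, "y": -3.08, "z": 0, "roll": -20, "claw": 1}]
[{"x": 0.31, "y": -0.7, "z": 0, "roll": -4, "claw": 1}, {"x": 0.45, "y": -1.06, "z": 0, "roll": -6, "claw": 1}, {"x": 0.55, "y": -1.33, "z": 0, "roll": -7.5, "claw": 1}, {"x": 0.6, "y": -1.51, "z": 0, "roll": -8.5, "claw": 1}, {"x": 0.6, "y": -1.51, "z": 0, "roll": -8.5, "claw": 1}]
[639.45 -38.95] 97.5
```

Request:
{"name": "send_rows", "arguments": {
  "rows": [
    {"x":0,"y":0,"z":-1.5,"roll":0,"claw":1},
    {"x":0,"y":0,"z":-3,"roll":0,"claw":1},
    {"x":0,"y":0,"z":-4.2,"roll":0,"claw":1},
    {"x":0,"y":0,"z":-4.9,"roll":0,"claw":1},
    {"x":0,"y":0,"z":-4.9,"roll":0,"claw":1}
  ]
}}

```text
clock: 31.08
eef_pos: [521.9, 42.0, 35.9]
tool_rot: [-3.141, -0.002, 2.939]
force: [-1.1, -0.3, -0.7]
width: 0.2
```

Request:
{"name": "send_rows", "arguments": {
  "rows": [
    {"x":0.54,"y":-0.22,"z":0,"roll":0,"claw":1},
    {"x":0.93,"y":-0.3,"z":0,"roll":0,"claw":1},
    {"x":1.32,"y":-0.38,"z":0,"roll":0,"claw":1},
    {"x":1.51,"y":-0.43,"z":0,"roll":0,"claw":1},
    {"x":1.95,"y":-0.45,"z":0,"roll":-2,"claw":1}
  ]
}}

```text
clock: 31.5
eef_pos: [542.2, 37.5, 37.5]
tool_rot: [-3.142, -0.001, 2.903]
force: [-1.3, 0.0, 1.9]
width: 0.0
```

Request:
{"name": "send_rows", "arguments": {
  "rows": [
    {"x":0.81,"y":-0.1,"z":0,"roll":-4,"claw":1},
    {"x":1.56,"y":-0.23,"z":0,"roll":-8,"claw":1},
    {"x":2.3,"y":-0.42,"z":0,"roll":-12,"claw":1},
    {"x":3.03,"y":-0.65,"z":0,"roll":-16,"claw":1},
    {"x":3.74,"y":-0.94,"z":0,"roll":-20,"claw":1}
  ]
}}

```text
clock: 31.92
eef_pos: [579.7, 28.5, 37.3]
tool_rot: [-3.141, -0.001, 2.55]
force: [-0.8, 0.3, 0.5]
width: 0.1
```

```bash
python3 - <<'E'
from h import *
s=ctrl.read_state();print(s['eef_pos'],s['force'],s['qpos'].round(2))
im,P,cal=cloud('wrist');cv2.imwrite('pics/w5.png',im)
E
```

```text
[579.68443627  28.49561582  37.2778194 ] [-0.76873198  0.26631486  0.51993004] [ 0.02  0.76 -0.18  1.84  0.23  0.56  0.67]
```

View pics/w5.png

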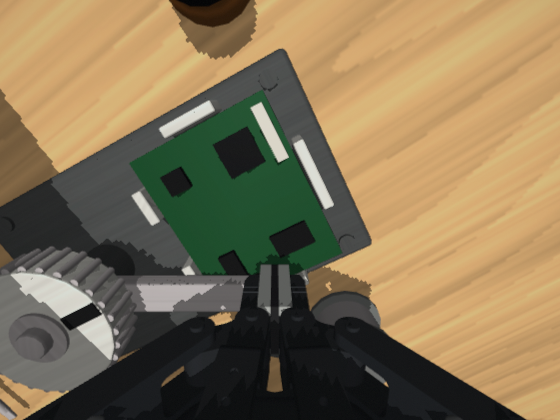

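The arm is swinging along with the finger; the bar in the picture runs to the fingertips at about (270,290). The board is still in its nest and the groove is unchanged. I continue to the stop.

Request:
{"name": "send_rows", "arguments": {
  "rows": [
    {"x":0.69,"y":-0.33,"z":0,"roll":-4,"claw":1},
    {"x":1.35,"y":-0.72,"z":0,"roll":-8,"claw":1},
    {"x":1.98,"y":-1.15,"z":0,"roll":-12,"claw":1},
    {"x":2.59,"y":-1.62,"z":0,"roll":-16,"claw":1},
    {"x":3.16,"y":-2.13,"z":0,"roll":-20,"claw":1}
  ]
}}

```text
clock: 32.38
eef_pos: [611.1, 7.6, 37.2]
tool_rot: [-3.141, -0.001, 2.204]
force: [-0.8, -0.1, 0.2]
width: -0.2
```

Request:
{"name": "send_rows", "arguments": {
  "rows": [
    {"x":0.53,"y":-0.55,"z":0,"roll":-4,"claw":1},
    {"x":1.02,"y":-1.14,"z":0,"roll":-8,"claw":1},
    {"x":1.47,"y":-1.76,"z":0,"roll":-12,"claw":1},
    {"x":1.87,"y":-2.41,"z":0,"roll":-16,"claw":1},
    {"x":2.23,"y":-3.08,"z":0,"roll":-20,"claw":1}
  ]
}}

```text
clock: 32.8
eef_pos: [633.7, -23.0, 37.2]
tool_rot: [3.141, -0.001, 1.855]
force: [-0.5, 1.2, -0.8]
width: 0.0
```

Request:
{"name": "send_rows", "arguments": {
  "rows": [
    {"x":0.31,"y":-0.7,"z":0,"roll":-4,"claw":1},
    {"x":0.45,"y":-1.06,"z":0,"roll":-6,"claw":1},
    {"x":0.55,"y":-1.33,"z":0,"roll":-7.5,"claw":1},
    {"x":0.6,"y":-1.51,"z":0,"roll":-8.5,"claw":1},
    {"x":0.6,"y":-1.51,"z":0,"roll":-8.5,"claw":1}
  ]
}}

```text
clock: 33.22
eef_pos: [639.5, -36.6, 37.2]
tool_rot: [3.142, -0.003, 1.71]
force: [-0.3, 4.3, 0.4]
width: -0.4
```

```bash
python3 chk.py
```

```text
[639.5 -36.6  37.2] [ 3.142e+00 -3.000e-03  1.710e+00] [-0.3  4.3  0.4] 33.2167 [-0.    0.82  0.03  1.67 -0.04  0.65  0.18]
110.77395928082171 18.576926363810365
[(84, 25), (87, 26), (90, 26), (81, 27), (78, 28), (174, 31), (171, 31), (177, 32)] 117
```

It meets resistance of 4.3 N, held about 2 mm short of the command, so it is at the stop. I back off, lift and check.

Request:
{"name": "send_rows", "arguments": {
  "rows": [
    {"x":-0.1,"y":0.6,"z":0,"roll":0,"claw":1},
    {"x":-0.3,"y":1.8,"z":0,"roll":0,"claw":1},
    {"x":-0.3,"y":2,"z":2,"roll":0,"claw":1},
    {"x":-0.3,"y":2,"z":5,"roll":0,"claw":1},
    {"x":-0.3,"y":2,"z":8,"roll":0,"claw":1}
  ]
}}

```text
clock: 33.68
eef_pos: [635.3, -18.1, 117.0]
tool_rot: [-3.139, 0.0, 1.71]
force: [1.3, 0.4, 0.1]
width: -0.3
```

Request:
{"name": "send_rows", "arguments": {
  "rows": [
    {"x":-3,"y":0,"z":4,"roll":0,"claw":1},
    {"x":-6,"y":0,"z":8,"roll":0,"claw":1},
    {"x":-10,"y":0,"z":10,"roll":0,"claw":1},
    {"x":-14,"y":0,"z":10,"roll":0,"claw":1},
    {"x":-18,"y":0,"z":10,"roll":0,"claw":1}
  ]
}}

```text
clock: 34.1
eef_pos: [469.2, -18.8, 218.5]
tool_rot: [3.137, 0.001, 1.709]
force: [-0.3, 0.2, 0.0]
width: -0.2
```

Request:
{"name": "send_rows", "arguments": {
  "rows": [
    {"x":0,"y":-6,"z":0,"roll":0,"claw":1},
    {"x":0,"y":-8,"z":0,"roll":0,"claw":1},
    {"x":0,"y":-8,"z":0,"roll":0,"claw":1},
    {"x":0,"y":-8,"z":0,"roll":0,"claw":1},
    {"x":0,"y":-8,"z":0,"roll":0,"claw":1}
  ]
}}

```text
clock: 34.52
eef_pos: [469.3, -98.4, 216.5]
tool_rot: [3.141, -0.0, 1.708]
force: [0.1, 0.7, -0.8]
width: 0.2
```

```bash
python3 chk.py; python3 - <<'E'
from h import *
im,P,cal=cloud('wrist');cv2.imwrite('pics/w6.png',im)
im,d=ctrl.get_image('scene');cal=ctrl.get_calibration('scene')
for n,z in {"peg":72,"board":30,"spool":0,"flux_jar":0,"screwdriver":0}.items():
    for r in ctrl.place_of('scene',n)[:1]: print(n,round(r["confidence"],2),np.round(atz(cal,r["uv"],z),1))
m=(P[...,2]>85)&(P[...,2]<91)&(np.hypot(P[...,0]-645,P[...,1]+58)<25)
if m.any():
    q=P[m].mean(0);print(q,np.degrees(np.arctan2(q[1]+72,q[0]-535)))
E
```

```text
[469.3 -98.4 216.5] [ 3.141 -0.     1.708] [ 0.1  0.7 -0.8] 34.5167 [ 0.1   0.37  0.06  1.96 -0.03  0.81  0.32]
70.37852131536236 -157.8549966930855
[(84, 32), (87, 32), (81, 32), (78, 44), (90, 49), (75, 110), (93, 130), (72, 155)] 184
peg 0.95 [644.8 -56.3  72. ]
board 0.92 [536.4  14.7  30. ]
spool 0.65 [673.   36.4   0. ]
flux_jar 0.64 [446.5  89.5   0. ]
screwdriver 0.62 [ 508.6 -223.2    0. ]
[642.6935008  -54.89004363  87.49999756] 9.027495672715379
```

View pics/w6.png

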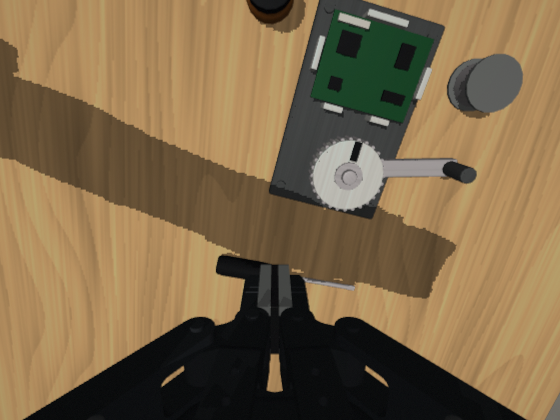

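The picture shows the arm at its stop, with the peg at (460,172) and 9° in the world frame, which makes the swing about 1.29 rad. The groove at (356,151) points to the board, the board lies in its nest, and the spool and jar are undisturbed.

```bash
python3 -c "
from cell import ctrl
print(ctrl.finish_job())"
```

```text
the job is handed in; nothing more can be done
None
```

I rolled the clamp wheel two turns counter-clockwise with the shut fingertips against its rim. I then pushed the clamp arm by its peg to the stop, withdrew, and handed the job in at about 35 s of the 70 s allowed.

**Last checks:**
- **Wheel:** the groove is back at about 83°, where it started. Adding up the strokes gives about 720° (12.57 rad).
- **Clamp arm:** the peg is at 9° in the world frame, so the swing is about 1.29 rad. While pushing there was 4.3 N of resistance at the stop.
- **Board and loose things:** the last picture shows the board flat in its nest. The spool, jar and screwdriver positions match the start within the detector's scatter of up to about 10 mm.
- **Contact:** the gripper touches nothing.

**What disagreed or failed on the way:**
- **Fingertip height:** the fingertips stood about 31 mm above the reported TCP (tool point), where the interface says they are 11 mm ahead of it. Two cameras agreed on this, so I set the working height from the pictures.
- **Slip:** the second stroke lost contact partway and turned the wheel only about 130° of the 240° intended. I measured this from the groove and made it up in the later strokes.

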